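Sort the board standoffs through the gauge slots and start the rework station

ROBOT

A 6-joint arm with a two-finger parallel gripper is mounted at the origin on the work surface. World frame = base frame: x ahead of the robot, y to its left, z up, the work surface at z = 0. Lengths are in m, angles in rad, forces in N, time in s.
With the tool pointing down it reaches from about 0.25 to 0.775 m from the base axis. Payload 4 kg.
Tool frame: the origin (TCP) lies at the centre of the arm's flange, where the gripper is bolted on; the fingertips stand 199 mm ahead of it and the grasp point (between the pads) lies 180 mm ahead of it (robot.tcp_to_tips is the z of the fingertips in the tool frame, in m); z points along the fingers, y is the line along which they close (so a half turn about z gives the same grasp; the last joint's range is limited). The gripper opens to 94 mm and grips with 3 to 60 N. Pads are 16 mm wide; open, the fingers measure 119 mm over their backs; the gripper's body (75 mm by 177 mm) begins 78 mm behind the grasp point.
Start: joints at [1.186, 0.087, 1.371, -0, 1.684, -0.103], TCP at [0.153, 0.528, 0.405] pointing down, gripper open.
Joint ranges: [-3.1, 3.1], [-0.76, 2.03], [0.27, 2.55], [-1.08, 4.22], [0.17, 2.65], [-2.57, 2.57]. Speed limits (rad/s): [2.79, 2.79, 3.14, 3.14, 3.14, 3.14].

INTERFACE

Orientations are given as [roll, pitch, yaw] about the fixed x, y, z axes, in that order (R = Rz(yaw) Ry(pitch) Rx(roll)).
In Python, from bench import robot gives the robot as it stands.
- The arm moves only by the tool play_rows, never from a script. Its arguments are lists of equal length, an entry for each row: "translation": the shift along the tool's x, y, z scaled (see below), a list of three; "twist": the turn, a rotation vector about the tool's x, y, z scaled (see below), a list of three; "gripper": the opening, from -1 (shut) to 1 (fully open). A call has 1 to 8 rows; each row shifts and turns the commanded pose from where the row before left it, along the tool's axes as they then stand; what a row does not reach is not made up. The controller multiplies each number of a shift by 0.04 m and each number of a turn by 0.1 rad. A row lasts 1/10 s, in which the tool goes at most 50 mm and 8.59 degrees, less where a joint would pass 70% of its speed; a pose out of reach is approached as far as the arm can. A call with a number of a shift or a turn outside -1 to 1 is refused whole. A call with a gripper value outside its range is refused whole. The fingers move at their own pace and stop on an object; the grip force is fixed at half the most. Time passes only in rows, so rows that do not move let the fingers close. It gives the time, the measured TCP pose, the force, the opening and the grip force at its end, in the units of the state.
- robot.get_obs(): the state, without advancing time (a new reading comes with each control period).
- robot.snapshot(name): name is "scene" or "top" or "wrist"; returns the picture (384x512x3 uint8, red, green, blue); there is no depth.
- robot.camera_model(name): a dict with "camera_matrix" (3x3 intrinsics, pixels), "rvec" (rotation vector, rad) and "tvec" (3), from world to camera coordinates, as OpenCV has them. Camera axes: x right, y down, z forward; pixel columns grow to the right and rows downward; lengths in m; the calibration is good to about 2 mm. A picture is of the moment at which its call begins: read the wrist's pose just before it. camera_model takes no time and is no camera call; for the wrist camera it gives the pose at the moment of the call.
- robot.close_job(): hands the job in; it is judged then, once.
Trained networks look in the newest picture that a camera, given by its name, has taken for a name from the list of things; names that differ only in an ending like _2 or _b are one class to them, and where a whole thing is asked for, a point or a joint stands for the part that bears it (a point fixed in the world has none). Each returns a list of dicts, best first, with "score" (0 to 1); they miss things now and then, are a little off and sometimes report something else, mostly with a low value. They report only what shows in the picture. A call takes as long as a camera call.
- robot.recognise(name, camera): "centre" ([x, y, z] in m, in world coordinates, good to about 4 mm: the middle of the surface that is visible of it).
- robot.spot_point(name, camera): "centre" ([x, y, z] in m, in world coordinates, good to about 4 mm: a listed point, or the origin of a listed thing).
The state is a dict: "time": time; "joint_positions": joint angles; "qvel": joint speeds; "joint_torque": joint torques, N m; "tool_pos": TCP position; "ee_rot": TCP orientation; "wrist_force": force on the tool from outside, world axes, zero at the start; "wrist_torque": the same for the moment, N m; "width": finger opening in m; "finger_force": force on a finger pad.
Only numpy, scipy, OpenCV 4.12 (cv2) and the standard library are available. Lean on these libraries where they do the work, as an engineer would, in place of code of your own. Each camera call takes 0.05 s, during which the arm holds its last target. There are 200 camera calls.

TASK

Clear the bench of the loose brass hex standoffs: drop each one, lying flat, through the shortest slot of the sorting box that it fits, so that it ends up in the bay for its own length. Only when no standoff is left out, start the rework station at its pendant: press the small round key, then the square key, then the large round key, one at a time, each fully down and let up again. Leave the flux jar, the screwdriver and the solder spool where they are.

Things in the scene. Friction and masses are not known exactly. Their poses are not given: they have to be found in the camera images.
- standoff_a: Brass hex standoff, 10 mm across flats (11.5 mm across corners), 18 to 60 g, lying on the bench on a flat. It is 30, 50 or 70 mm long: which is not told, find out with the gauge slots (or by looking). Origin at its middle, on its axis (5 mm above what it lies on); its x axis runs along its length. May be absent (None).
- standoff_b: Brass hex standoff, 10 mm across flats (11.5 mm across corners), 18 to 60 g, lying on the bench on a flat. It is 30, 50 or 70 mm long: which is not told, find out with the gauge slots (or by looking). Origin at its middle, on its axis (5 mm above what it lies on); its x axis runs along its length. May be absent (None).
- standoff_c: Brass hex standoff, 10 mm across flats (11.5 mm across corners), 18 to 60 g, lying on the bench on a flat. It is 30, 50 or 70 mm long: which is not told, find out with the gauge slots (or by looking). Origin at its middle, on its axis (5 mm above what it lies on); its x axis runs along its length. May be absent (None).
- standoff_d: Brass hex standoff, 10 mm across flats (11.5 mm across corners), 18 to 60 g, lying on the bench on a flat. It is 30, 50 or 70 mm long: which is not told, find out with the gauge slots (or by looking). Origin at its middle, on its axis (5 mm above what it lies on); its x axis runs along its length. May be absent (None).
- standoff_e: Brass hex standoff, 10 mm across flats (11.5 mm across corners), 18 to 60 g, lying on the bench on a flat. It is 30, 50 or 70 mm long: which is not told, find out with the gauge slots (or by looking). Origin at its middle, on its axis (5 mm above what it lies on); its x axis runs along its length. May be absent (None).
- standoff_f: Brass hex standoff, 10 mm across flats (11.5 mm across corners), 18 to 60 g, lying on the bench on a flat. It is 30, 50 or 70 mm long: which is not told, find out with the gauge slots (or by looking). Origin at its middle, on its axis (5 mm above what it lies on); its x axis runs along its length. May be absent (None).
- standoff_g: Brass hex standoff, 10 mm across flats (11.5 mm across corners), 18 to 60 g, lying on the bench on a flat. It is 30, 50 or 70 mm long: which is not told, find out with the gauge slots (or by looking). Origin at its middle, on its axis (5 mm above what it lies on); its x axis runs along its length. May be absent (None).
- sorter: Sorting box, fixed: grey tray 110 mm (x) by 140 (y) by 48 high under a 4 mm aluminium gauge plate with three parallel slots along x, 19 mm wide and 37, 57, 77 mm long, 44 mm apart, each over its own closed bay (102 by 40 mm, 40 deep). Origin: centre of the underside; z up. A standoff let go flat over a slot it fits drops through and stays in the bay; a longer one stays lying across the slot.
- slot_short (a point): Centre of the short slot (37 by 19 mm, for the 30 mm standoffs), at the top face of the gauge plate, 48 mm above the bench and at y = +44 mm in the sorter's frame; its x axis runs along the slot, z up.
- slot_middle (a point): Centre of the middle slot (57 by 19 mm, for the 50 mm standoffs), at the top face of the gauge plate, 48 mm above the bench and at y = 0 mm in the sorter's frame; its x axis runs along the slot, z up.
- slot_long (a point): Centre of the long slot (77 by 19 mm, for the 70 mm standoffs), at the top face of the gauge plate, 48 mm above the bench and at y = -44 mm in the sorter's frame; its x axis runs along the slot, z up.
- pendant: Operator pendant of the rework station, fixed on the bench: beige box 150 mm (x) by 100 mm (y) by 40 mm high with a dark display and, beside it, a row of three light grey keys along x. Origin at the centre of its underside, z up.
- key_small_top (a point): Centre of the top face of the small round key, 14 mm diameter, at x = -46 mm of the pendant, y = -18 mm; 50 mm above the bench when up.
- key_small (a joint): How far the small round key, 14 mm diameter is pressed: 0 up, 0.005 m fully down. Sprung: starts to move at 1.2 N, fully down at 4 N; it comes up again by itself.
- key_square_top (a point): Centre of the top face of the square key, 18 mm wide, at x = -6 mm of the pendant, y = -18 mm; 50 mm above the bench when up.
- key_square (a joint): How far the square key, 18 mm wide is pressed: 0 up, 0.005 m fully down. Sprung: starts to move at 1.2 N, fully down at 4 N; it comes up again by itself.
- key_large_top (a point): Centre of the top face of the large round key, 28 mm diameter, at x = +40 mm of the pendant, y = -18 mm; 50 mm above the bench when up.
- key_large (a joint): How far the large round key, 28 mm diameter is pressed: 0 up, 0.005 m fully down. Sprung: starts to move at 1.2 N, fully down at 4 N; it comes up again by itself.
- flux_jar: Bystander: round amber flux jar with a black cap, 48 mm diameter, 50 mm high, standing; origin at the centre of its underside.
- screwdriver: Bystander: screwdriver with a black handle, 170 mm long, lying flat; x along it, handle to -x.
- solder_spool: Bystander: grey spool of solder, 52 mm diameter, 42 mm high, standing; origin at the centre of its underside.

How it is judged:
On the way, in this order (a step that is already met when the one before it is completed fails the run):
1. every standoff lies in the bay for its own length (x of standoff_a in the frame of slot_short between -0.05 and 0.05 m and y of standoff_a in the frame of slot_short between -0.02 and 0.02 m and z of standoff_a in the frame of slot_short between -0.048 and -0.016 m and x of standoff_b in the frame of slot_short between -0.05 and 0.05 m and y of standoff_b in the frame of slot_short between -0.02 and 0.02 m and z of standoff_b in the frame of slot_short between -0.048 and -0.016 m and x of standoff_c in the frame of slot_middle between -0.05 and 0.05 m and y of standoff_c in the frame of slot_middle between -0.02 and 0.02 m and z of standoff_c in the frame of slot_middle between -0.048 and -0.016 m and angle between standoff_c's own x axis and vertical between 0.85 and 2.29 rad and x of standoff_d in the frame of slot_middle between -0.05 and 0.05 m and y of standoff_d in the frame of slot_middle between -0.02 and 0.02 m and z of standoff_d in the frame of slot_middle between -0.048 and -0.016 m and angle between standoff_d's own x axis and vertical between 0.85 and 2.29 rad and x of standoff_e in the frame of slot_middle between -0.05 and 0.05 m and y of standoff_e in the frame of slot_middle between -0.02 and 0.02 m and z of standoff_e in the frame of slot_middle between -0.048 and -0.016 m and angle between standoff_e's own x axis and vertical between 0.85 and 2.29 rad and x of standoff_f in the frame of slot_long between -0.05 and 0.05 m and y of standoff_f in the frame of slot_long between -0.02 and 0.02 m and z of standoff_f in the frame of slot_long between -0.048 and -0.016 m and angle between standoff_f's own x axis and vertical between 1.05 and 2.09 rad and x of standoff_g in the frame of slot_long between -0.05 and 0.05 m and y of standoff_g in the frame of slot_long between -0.02 and 0.02 m and z of standoff_g in the frame of slot_long between -0.048 and -0.016 m and angle between standoff_g's own x axis and vertical between 1.05 and 2.09 rad), for 0.3 s.
2. the small round key is pressed fully down, the others up (value of joint key_small above 0.0042 m and value of joint each of key_square, key_large below 0.002 m), for 0.05 s.
3. the square key is pressed fully down, the others up (value of joint key_square above 0.0042 m and value of joint each of key_small, key_large below 0.002 m), for 0.05 s.
4. the large round key is pressed fully down, the others up (value of joint key_large above 0.0042 m and value of joint each of key_small, key_square below 0.002 m), for 0.05 s.
At the end, for the whole second after the job is handed in: every standoff that was there lies at rest in the bay of its own length, its middle at least 16 mm under the top of the gauge plate (50 mm ones within 41 and 70 mm ones within 30 degrees of level, so not sticking up through the slot), and all three keys are up (pressed under 2 mm) (all of step 1 and value of joint each of key_small, key_square, key_large below 0.002 m and linear speed of each of standoff_a, standoff_b, standoff_c, standoff_d, standoff_e, standoff_f, standoff_g below 0.02 m/s); the robot touches nothing.
It fails at once if a key is pressed while a standoff is still out of the sorting box (value of joint any of key_small, key_square, key_large above 0.003 m and horizontal distance between any of standoff_a, standoff_b, standoff_c, standoff_d, standoff_e, standoff_f, standoff_g and sorter above 0.1 m).
It fails at once if two keys are pressed at once (value of joint each of key_small, key_square above 0.003 m or value of joint each of key_square, key_large above 0.003 m or value of joint each of key_small, key_large above 0.003 m).
It fails at once if the jar, the screwdriver or the spool is moved by more than 25 mm or tipped over (distance of any of flux_jar, screwdriver, solder_spool from where it was at the start of the episode above 0.025 m or angle between any of flux_jar, solder_spool's own z axis and vertical above 0.4 rad).
Of standoff_a, standoff_b, standoff_c, standoff_d, standoff_e, standoff_f, standoff_g only 5 to 7 are there at a start; the rules pass over those that are not, and their reading is None.
At some moment in a run one of standoff_a, standoff_b, standoff_c, standoff_d, standoff_e, standoff_f, standoff_g may be knocked a few centimetres aside while the robot is not near it.
Once in a run the grip may slacken for a moment while it holds something.
It also fails if it takes over 210 s, if anything falls off the work surface, if the arm or the gripper's body presses on something with over 40 N, if the wrist force passes 120 N, or if a joint passes its speed limit or range.

## Working session

There is one attempt and no reset: what is moved stays moved. The work goes in short steps, Python scripts to look and compute and a tool call to move; the robot and the scene stay as the last step left them, time stands still between calls to the robot, and variables do not carry over. Pictures are saved under pics/ and viewed, at most 17 in all, crops included, and the job is handed in when it is done.

Besides the shell and the picture viewer there is one more tool, called after "Request:" as name(argument=value, ...) on one line, values as JSON. play_rows: Moves the arm, as the interface text tells. Its arguments: {"type":"object","properties":{"translation":{"type":"array","items":{"type":"array","items":{"type":"number","minimum":-1,"maximum":1}}},"twist":{"type":"array","items":{"type":"array","items":{"type":"number","minimum":-1,"maximum":1}}},"gripper":{"type":"array","items":{"type":"number"}}},"required":["translation","twist","gripper"]}

```bash
mkdir -p pics
cat > h.py <<'E'
import numpy as np, cv2
from bench import robot
from scipy.spatial.transform import Rotation as R
def snap(cam,name):
    im=robot.snapshot(cam); cv2.imwrite(f'pics/{name}.png',im[:,:,::-1]); return im
def ray(cam,uv,z,cm=None):
    m=cm or robot.camera_model(cam); K=np.array(m['camera_matrix']);Rm=cv2.Rodrigues(np.array(m['rvec'],float))[0];t=np.array(m['tvec']).ravel()
    c=-Rm.T@t; d=Rm.T@np.linalg.inv(K)@np.array([uv[0],uv[1],1.]); return c+d*(z-c[2])/d[2]
def proj(cam,p,cm=None):
    m=cm or robot.camera_model(cam); return cv2.projectPoints(np.array([p],float),np.array(m['rvec'],float),np.array(m['tvec'],float),np.array(m['camera_matrix'],float),None)[0].ravel()
E
python3 - <<'E'
from h import *
a=snap('top','top0');b=snap('scene','sc0');
print({k:np.round(v,3) for k,v in robot.get_obs().items()})
for c in ['top','scene']:
  for n in ['standoff_a','sorter','pendant','slot_short','slot_long','slot_middle','key_small_top','key_square_top','key_large_top','flux_jar','screwdriver','solder_spool']:
    print(c,n,[(np.round(d['centre'],3).tolist(),round(d['score'],2)) for d in robot.spot_point(n,c)])
m=robot.camera_model('wrist');print(m)
m=robot.camera_model('top');print(m)
E
```

```text
{'time': np.float64(0.1), 'joint_positions': array([ 1.186,  0.088,  1.372, -0.   ,  1.684, -0.103]), 'qvel': array([ 0.   , -0.002, -0.003,  0.001, -0.001,  0.002]), 'joint_torque': array([ 2.0000e-03, -3.4125e+01, -3.0330e+01,  7.2000e-02,  3.0000e-02,
       -0.0000e+00]), 'tool_pos': array([0.153, 0.528, 0.404]), 'ee_rot': array([-3.14, -0.  ,  2.86]), 'wrist_force': array([-0.188, -0.552, -0.854]), 'wrist_torque': array([ 0.056, -0.018, -0.005]), 'finger_force': np.float64(0.0), 'width': np.float64(0.094)}
top standoff_a [([0.657, -0.039, 0.006], 0.55), ([0.545, 0.041, 0.004], 0.53), ([0.434, -0.054, 0.003], 0.53), ([0.66, 0.104, 0.001], 0.48), ([0.528, 0.133, 0.003], 0.45), ([0.543, -0.084, 0.007], 0.43)]
top sorter [([0.584, -0.327, 0.0], 0.76)]
top pendant [([0.549, 0.364, 0.002], 0.56)]
top slot_short [([0.568, -0.288, 0.048], 0.9)]
top slot_long [([0.596, -0.37, 0.05], 0.82)]
top slot_middle [([0.584, -0.329, 0.047], 0.66)]
top key_small_top [([0.507, 0.333, 0.05], 0.45)]
top key_square_top [([0.541, 0.35, 0.048], 0.43), ([0.439, -0.056, 0.006], 0.25)]
top key_large_top [([
[... 793 characters left out ...]
.05], 0.62)]
scene flux_jar [([0.769, -0.005, -0.001], 0.85)]
scene screwdriver [([0.756, 0.184, 0.001], 0.59)]
scene solder_spool []
{'camera_matrix': array([[296.02379851,   0.        , 251.44613094],
       [  0.        , 296.02379851, 196.76441872],
       [  0.        ,   0.        ,   1.        ]]), 'rvec': array([-2.33074358, -1.75008008, -0.24099737]), 'tvec': array([-0.5500971 , -0.02741713,  0.39114316])}
{'camera_matrix': array([[403.32523339,   0.        , 251.58678764],
       [  0.        , 403.32523339, 190.3313892 ],
       [  0.        ,   0.        ,   1.        ]]), 'rvec': array([ 2.1266606 , -2.17453465,  0.13972576]), 'tvec': array([0.01059506, 0.59040201, 0.90190344])}
```

View pics/top0.png

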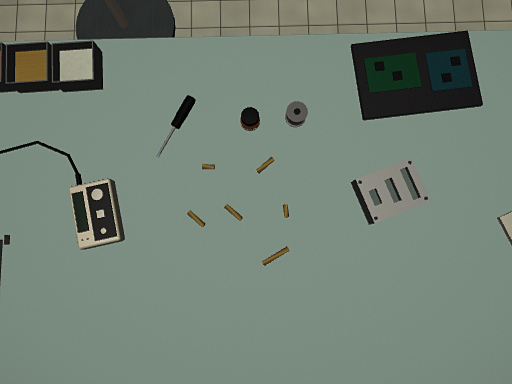

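View pics/sc0.png

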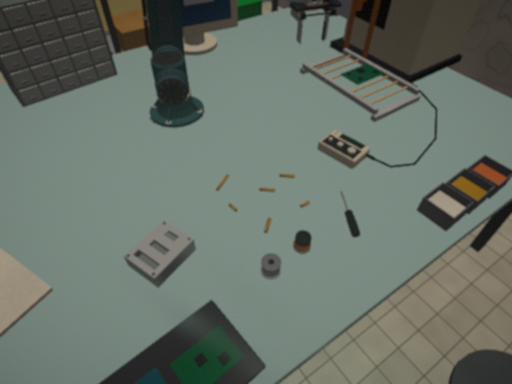

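The top view shows six standoffs, at about (208,166), (265,165), (196,218), (233,212), (286,210) and (275,256). The sorter is at (390,190) and the pendant at (97,214). Next I'll measure the lengths and axes.

```bash
cat >> h.py <<'E'
def standoffs(im,cam,cm=None,z=0.005,minA=15):
    hsv=cv2.cvtColor(im,cv2.COLOR_RGB2HSV); m=cv2.inRange(hsv,(10,110,60),(28,255,255))
    n,l,s,c=cv2.connectedComponentsWithStats(m); out=[]
    for i in range(1,n):
        if s[i,4]<minA: continue
        ys,xs=np.where(l==i)
        P=np.array([ray(cam,(x,y),z,cm)[:2] for x,y in zip(xs,ys)])
        (cx,cy),(w,h),a=cv2.minAreaRect((P*1000).astype(np.float32))
        mu=P.mean(0);e,v=np.linalg.eigh(np.cov((P-mu).T)); ax=v[:,1]
        out.append(dict(px=c[i].round(0),c=np.array([cx,cy]).round(1),mu=(mu*1000).round(1),L=round(max(w,h),1),W=round(min(w,h),1),yaw=round(np.degrees(np.arctan2(ax[1],ax[0]))%180,1),A=s[i,4]))
    return out
E
python3 - <<'E'
from h import *
im=cv2.imread('pics/top0.png')[:,:,::-1].copy()
for o in standoffs(im,'top'):
  if o['px'][1]>120: print(o)
# slots: dark in sorter
g=cv2.cvtColor(im,cv2.COLOR_RGB2GRAY); m=np.zeros_like(g); m[158:225,345:432]=255
b=((g<110)&(m>0)).astype(np.uint8)
n,l,s,c=cv2.connectedComponentsWithStats(b)
for i in range(1,n):
  if s[i,4]<20: continue
  ys,xs=np.where(l==i);P=np.array([ray('top',(x,y),.048)[:2] for x,y in zip(xs,ys)])
  print('slot',c[i].round(),s[i,4],np.round(cv2.minAreaRect((P*1000).astype(np.float32))[0:2],1), end=' ')
  e,v=np.linalg.eigh(np.cov((P-P.mean(0)).T));print(np.degrees(np.arctan2(v[1,1],v[0,1]))%180)
cv2.imwrite('pics/crop0.png',cv2.resize(im[140:280,50:440],None,fx=2,fy=2,interpolation=cv2.INTER_CUBIC)[:,:,::-1])
E
```

```text
{'px': array([248., 126.]), 'c': array([7.57e+02, 2.00e-01]), 'mu': array([756.5,   2.1]), 'L': 42.7, 'W': 17.7, 'yaw': np.float64(82.0), 'A': np.int32(33)}
{'px': array([265., 164.]), 'c': array([658.7, -37.1]), 'mu': array([658.6, -37.2]), 'L': 49.2, 'W': 9.9, 'yaw': np.float64(127.7), 'A': np.int32(79)}
{'px': array([208., 166.]), 'c': array([656.2, 103.8]), 'mu': array([656.4, 103.3]), 'L': 27.0, 'W': 7.4, 'yaw': np.float64(86.6), 'A': np.int32(46)}
{'px': array([233., 212.]), 'c': array([543.8,  43.4]), 'mu': array([543.8,  43.5]), 'L': 47.9, 'W': 10.1, 'yaw': np.float64(47.3), 'A': np.int32(85)}
{'px': array([285., 210.]), 'c': array([544.4, -81.7]), 'mu': array([544.6, -82.8]), 'L': 26.5, 'W': 9.6, 'yaw': np.float64(1.1), 'A': np.int32(47)}
{'px': array([195., 218.]), 'c': array([530.5, 133.3]), 'mu': array([530.8, 133.7]), 'L': 48.3, 'W': 10.1, 'yaw': np.float64(47.8), 'A': np.int32(86)}
{'px': array([275., 255.]), 'c': array([438.2, -55.3]), 'mu': array([438.3, -55.4]), 'L': 69.9, 'W': 10.0, 'yaw': np.float64(118.4), 'A': np.int32(122)}
slot [410. 183.] 273 [[ 598.4 -369.4]
 [  77.5   18.9]] 20.345837999491806
slot [393. 190.] 203 [[ 583.3 -328.1]
 [  57.4   18.8]] 20.603586441615704
slot [362. 201.] 314 [[ 557.7 -255.5]
 [ 108.5   24.4]] 18.537646324058215
slot [375. 197.] 131 [[ 568.5 -286.7]
 [  37.4   18.8]] 20.118355826097428
```

View pics/crop0.png

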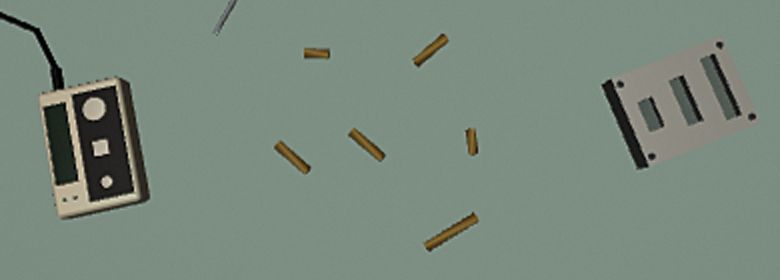

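```bash
cat >> h.py <<'E'
def plan(x,y,z,yawdeg):
    "rotate first, then translate in the new frame"
    o=robot.get_obs(); p=o['tool_pos']; y0=o['ee_rot'][2]; ya=np.radians(yawdeg)
    tw=-(ya-y0)/0.1; d=np.array([x,y,z])-p
    t=R.from_euler('xyz',[np.pi,0,ya]).inv().apply(d)/0.04
    q1=np.degrees(np.arctan2(y,x)); print('pos',p.round(4),'rpy',np.degrees(o['ee_rot']).round(1),'t',o['time'].round(1),'w',round(float(o['width']),4),'F',o['wrist_force'].round(1))
    print('twist z total',tw.round(2),' then shift',t.round(2),'q6end',round(q1+90-yawdeg))
E
python3 - <<'E'
from h import *
plan(.5305,.1333,.33,47.8)
m=robot.camera_model('wrist');Rm=cv2.Rodrigues(m['rvec'])[0];o=robot.get_obs();T=R.from_euler('xyz',o['ee_rot'])
print(T.inv().apply(-Rm.T@m['tvec']-o['tool_pos']), T.inv().as_matrix()@Rm.T)
E
```

```text
Traceback (most recent call last):
  File "h.py", line 27, in plan
    q1=np.degrees(np.arctan2(y,x)); print('pos',p.round(4),'rpy',np.degrees(o['ee_rot']).round(1),'t',o['time'].round(1),'w',round(float(o['width']),4),'F',o['wrist_force'].round(1))
                                                                                                      ^^^^^^^^^^^^^^^
AttributeError: 'float' object has no attribute 'round'
```

```bash
sed -i "s/o\['time'\].round(1)/round(float(o['time']),1)/" h.py
python3 - <<'E'
from h import *
plan(.5305,.1333,.33,47.8)
m=robot.camera_model('wrist');Rm=cv2.Rodrigues(m['rvec'])[0];o=robot.get_obs();T=R.from_euler('xyz',o['ee_rot'])
print(T.inv().apply(-Rm.T@m['tvec']-o['tool_pos']), T.inv().as_matrix()@Rm.T)
E
```

```text
pos [0.1529 0.5283 0.4047] rpy [180.   -0.  163.9] t 1.3 w 0.0941 F [-0.3  1.1 -0.6]
twist z total 20.26  then shift [-0.98 13.63  1.87] q6end 56
[ 0.07840505 -0.00022157  0.02005222] [[-7.86207203e-04 -9.63123148e-01 -2.69059815e-01]
 [ 9.99999290e-01 -9.98052240e-04  6.50563780e-04]
 [-8.95108788e-04 -2.69059113e-01  9.63123249e-01]]
```

Request:
play_rows(translation=[[0,0,0],[0,0,0],[0,0,0],[0,0,0],[0,0,0],[0,0,0],[0,0,0]], twist=[[0,0,1],[0,0,1],[0,0,1],[0,0,1],[0,0,1],[0,0,1],[0,0,1]], gripper=[0,0,0,0,0,0,0])

```text
time: 2.0
tool_pos: [0.153, 0.5283, 0.4047]
ee_rot: [3.141, -0.0, 2.156]
wrist_force: [-0.1, -0.1, 0.1]
width: 0.0473
finger_force: 0.0
```

Request:
play_rows(translation=[[0,0,0],[0,0,0],[0,0,0],[0,0,0],[0,0,0],[0,0,0],[0,0,0]], twist=[[0,0,1],[0,0,1],[0,0,1],[0,0,1],[0,0,1],[0,0,1],[0,0,1]], gripper=[0,0,0,0,0,0,0])

```text
time: 2.7
tool_pos: [0.153, 0.5283, 0.4047]
ee_rot: [-3.142, -0.0, 1.456]
wrist_force: [-0.1, -0.2, 0.2]
width: 0.0474
finger_force: 0.0
```

Request:
play_rows(translation=[[0,0,0],[0,0,0],[0,0,0],[0,0,0],[0,0,0],[0,0,0],[0,0,0]], twist=[[0,0,1],[0,0,1],[0,0,1],[0,0,1],[0,0,1],[0,0,1],[0,0,0.26]], gripper=[0,0,0,0,0,0,0])

```text
time: 3.4
tool_pos: [0.153, 0.5283, 0.4047]
ee_rot: [3.142, -0.0, 0.833]
wrist_force: [-0.5, 0.8, -0.3]
width: 0.0471
finger_force: 0.0
```

Request:
play_rows(translation=[[-0.07,0.97,0.13],[-0.07,0.97,0.13],[-0.07,0.97,0.13],[-0.07,0.97,0.13],[-0.07,0.97,0.13],[-0.07,0.97,0.13],[-0.07,0.97,0.13]], twist=[[0,0,0],[0,0,0],[0,0,0],[0,0,0],[0,0,0],[0,0,0],[0,0,0]], gripper=[0,0,0,0,0,0,0])

```text
time: 4.1
tool_pos: [0.3417, 0.33, 0.3683]
ee_rot: [3.142, -0.001, 0.835]
wrist_force: [-0.6, 0.0, 0.6]
width: 0.0468
finger_force: 0.0
```

Request:
play_rows(translation=[[-0.07,0.97,0.13],[-0.07,0.97,0.13],[-0.07,0.97,0.13],[-0.07,0.97,0.13],[-0.07,0.97,0.13],[-0.07,0.97,0.13],[-0.07,0.97,0.13],[0,0,0]], twist=[[0,0,0],[0,0,0],[0,0,0],[0,0,0],[0,0,0],[0,0,0],[0,0,0],[0,0,0]], gripper=[0,0,0,0,0,0,0,0])

```text
time: 4.9
tool_pos: [0.531, 0.131, 0.3306]
ee_rot: [3.141, 0.002, 0.83]
wrist_force: [0.5, 0.3, 0.6]
width: 0.0471
finger_force: 0.0
```

Run:
```python
from h import *
m=robot.camera_model('wrist');im=snap('wrist','w1')
for o in standoffs(im,'wrist',m,minA=60): print(o)
plan(.5305,.1333,.202,47.8)
```

```text
{'px': array([363., 128.]), 'c': array([656.8, 102.1]), 'mu': array([657., 102.]), 'L': 29.9, 'W': 10.0, 'yaw': np.float64(85.6), 'A': np.int32(294)}
{'px': array([508., 131.]), 'c': array([762.8,   1.8]), 'mu': array([763.6,   1.4]), 'L': 28.3, 'W': 6.9, 'yaw': np.float64(56.3), 'A': np.int32(130)}
{'px': array([250., 189.]), 'c': array([529.8, 132.7]), 'mu': array([530.6, 133. ]), 'L': 50.5, 'W': 9.5, 'yaw': np.float64(47.6), 'A': np.int32(415)}
{'px': array([441., 223.]), 'c': array([659.1, -37.7]), 'mu': array([659.4, -37.9]), 'L': 52.3, 'W': 9.5, 'yaw': np.float64(128.5), 'A': np.int32(372)}
{'px': array([314., 229.]), 'c': array([550.3,  49.4]), 'mu': array([552.,  51.]), 'L': 31.4, 'W': 8.8, 'yaw': np.float64(54.2), 'A': np.int32(186)}
{'px': array([153., 329.]), 'c': array([325.,  84.]), 'mu': array([322.3,  82.6]), 'L': 76.1, 'W': 10.3, 'yaw': np.float64(40.2), 'A': np.int32(257)}
{'px': array([350., 329.]), 'c': array([502.1, -78.3]), 'mu': array([500.9, -81. ]), 'L': 76.2, 'W': 11.1, 'yaw': np.float64(54.5), 'A': np.int32(279)}
{'px': array([295., 345.]), 'c': array([436.8, -52.5]), 'mu': array([436.4, -52.6]), 'L': 62.6, 'W': 12.0, 'yaw': np.float64(119.1), 'A': np.int32(344)}
pos [0.5298 0.1326 0.331 ] rpy [-1.799e+02  1.000e-01  4.760e+01] t 5.0 w 0.0468 F [0.8 0.3 1.1]
twist z total -0.03  then shift [ 0.02 -0.    3.23] q6end 56
```

View pics/w1.png

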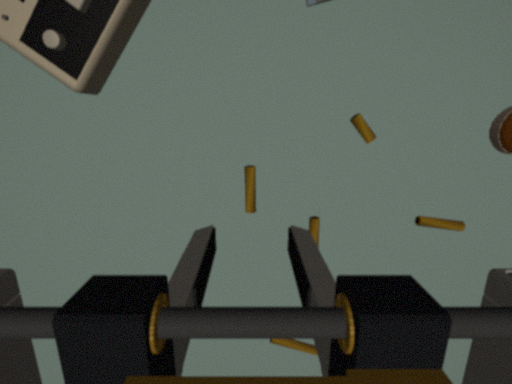

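The wrist view shows the 50 mm standoff at (250,189), centred between the fingers. Descending to grasp it.

Request:
play_rows(translation=[[0,0,0.8],[0,0,0.8],[0,0,0.8],[0,0,0.8],[0,0,0],[0,0,0],[0,0,0],[0,0,0]], twist=[[0,0,0],[0,0,0],[0,0,0],[0,0,0],[0,0,0],[0,0,0],[0,0,0],[0,0,0]], gripper=[0,0,0,0,0,-1,-1,-1])

```text
time: 5.75
tool_pos: [0.5289, 0.1346, 0.2049]
ee_rot: [3.141, -0.001, 0.835]
wrist_force: [1.2, 0.4, 0.5]
width: 0.0265
finger_force: 0.0
```

Request:
play_rows(translation=[[0,0,0],[0,0,0],[0,0,-0.5],[0,0,-0.8],[0,0,-0.8],[0,0,-0.6],[0,0,0]], twist=[[0,0,0],[0,0,0],[0,0,0],[0,0,0],[0,0,0],[0,0,0],[0,0,0]], gripper=[-1,-1,-1,-1,-1,-1,-1])

```text
time: 6.45
tool_pos: [0.5299, 0.1343, 0.3165]
ee_rot: [3.136, -0.007, 0.834]
wrist_force: [0.3, -0.6, 0.1]
width: 0.0093
finger_force: 25.4
```

```bash
cat >> h.py <<'E'
def held(name,dz=-0.006):
    "held standoff in the tool frame (x offset mm, y offset, relative yaw)"
    o=robot.get_obs();m=robot.camera_model('wrist');im=snap('wrist',name); z=o['tool_pos'][2]-.199+0.003
    im2=im.copy(); im2[:120]=0; im2[290:]=0; im2[:,:130]=0; im2[:,370:]=0
    for s in standoffs(im2,'wrist',m,z=z,minA=150):
        y=o['ee_rot'][2]; d=s['c']/1000-o['tool_pos'][:2]
        print('held px',s['px'],'dx %.1f dy %.1f'%(1000*(d@[np.cos(y),np.sin(y)]),1000*(d@[np.sin(y),-np.cos(y)])),'L',s['L'],'W',s['W'],'relyaw',(s['yaw']-np.degrees(y)+90)%180-90,s['A'])
E
python3 - <<'E'
from h import *
held('w2')
plan(.5833,-.3281,.30,20.4)
E
```

```text
held px [365. 129.] dx 69.9 dy 68.3 L 13.7 W 5.7 relyaw 22.832078032292756 161
held px [251. 238.] dx 1.9 dy 1.3 L 50.6 W 10.2 relyaw -0.7679219677072382 1051
held px [317. 248.] dx -4.7 dy 43.4 L 30.4 W 6.0 relyaw 0.2320780322927618 391
pos [0.5293 0.1342 0.3137] rpy [179.8  -0.2  47.8] t 6.5 w 0.009 F [-0.4 -0.5 -0.6]
twist z total 4.78  then shift [-2.76 11.3   0.34] q6end 40
```

View pics/w2.png

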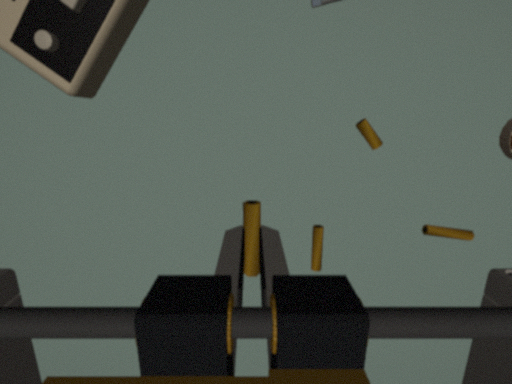

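The wrist view shows the standoff held at (251,238) between the fingers, 9 mm wide at the grip and about 50 mm long. Carrying it to the middle slot.

Request:
play_rows(translation=[[0,0,0],[0,0,0],[0,0,0],[0,0,0],[0,0,0]], twist=[[0,0,1],[0,0,1],[0,0,1],[0,0,1],[0,0,0.8]], gripper=[-1,-1,-1,-1,-1])

```text
time: 7.0
tool_pos: [0.5282, 0.1341, 0.3089]
ee_rot: [-3.14, 0.005, 0.35]
wrist_force: [0.8, -0.0, 0.0]
width: 0.0087
finger_force: 25.4
```

Request:
play_rows(translation=[[-0.23,0.94,0],[-0.23,0.94,0],[-0.23,0.94,0],[-0.23,0.94,0],[-0.23,0.94,0],[-0.23,0.94,0]], twist=[[0,0,0],[0,0,0],[0,0,0],[0,0,0],[0,0,0],[0,0,0]], gripper=[-1,-1,-1,-1,-1,-1])

```text
time: 7.6
tool_pos: [0.5546, -0.098, 0.3089]
ee_rot: [-3.139, 0.004, 0.354]
wrist_force: [0.5, -0.4, -0.0]
width: 0.0089
finger_force: 25.4
```

Request:
play_rows(translation=[[-0.24,0.94,0.05],[-0.24,0.94,0.05],[-0.24,0.94,0.05],[-0.24,0.94,0.05],[-0.24,0.94,0.05],[-0.24,0.94,0.05],[0,0,0],[0,0,0]], twist=[[0,0,0],[0,0,0],[0,0,0],[0,0,0],[0,0,0],[0,0,0],[0,0,0],[0,0,0]], gripper=[-1,-1,-1,-1,-1,-1,-1,-1])

```text
time: 8.4
tool_pos: [0.5788, -0.3287, 0.2966]
ee_rot: [-3.137, 0.003, 0.352]
wrist_force: [0.0, 0.9, -0.7]
width: 0.0093
finger_force: 25.4
```

Run:
```python
from h import *
held('w3')
plan(.5815,-.3288,.2535,20.4)
```

```text
held px [251. 238.] dx -0.1 dy -0.8 L 50.8 W 10.8 relyaw -1.0730275350976797 1056
pos [ 0.579  -0.3277  0.2974] rpy [-1.798e+02  1.000e-01  2.030e+01] t 8.4 w 0.0087 F [ 0.2  0.2 -1. ]
twist z total -0.03  then shift [0.05 0.05 1.1 ] q6end 40
```

View pics/w3.png

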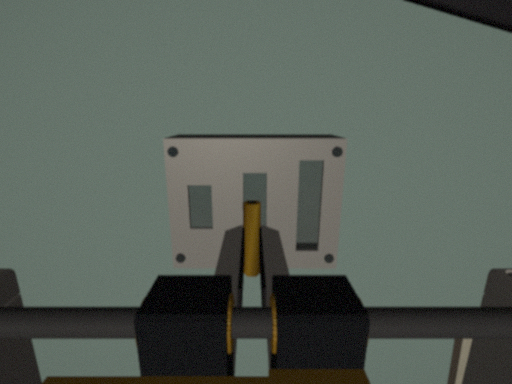

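The picture shows the plate with its three slots. The standoff is over the middle slot, whose visible end is at (255,185). The four plate screws give a check on the centre.

Run:
```python
from h import *
m=robot.camera_model('wrist')
P=np.array([ray('wrist',p,.048,m) for p in [(173,152),(337,152),(181,258),(329,258)]])*1000
print(P.round(1),P.mean(0).round(1)); o=robot.get_obs(); print(o['tool_pos'])
for a,b in [(0,2),(1,3)]:
  d=P[a]-P[b];print(np.degrees(np.arctan2(d[1],d[0])))
im=cv2.imread('pics/w3.png',0)
for x0,x1,y0,y1 in [(180,220,175,240),(290,328,152,255)]:
  sub=im[y0:y1,x0:x1]; b=(sub<0.75*np.percentile(sub,85)).astype(np.uint8);n,l,s,c=cv2.connectedComponentsWithStats(b);i=1+s[1:,4].argmax();ys,xs=np.where(l==i)
  Q=np.array([ray('wrist',(x+x0,y+y0),.048,m)[:2] for x,y in zip(xs,ys)])*1000
  print(cv2.minAreaRect(Q.astype(np.float32)))
```

```text
[[ 604.3 -252.7   48. ]
 [ 648.1 -371.3   48. ]
 [ 519.6 -284.2   48. ]
 [ 563.6 -402.7   48. ]] [ 583.9 -327.7   48. ]
[ 0.57900072 -0.32768742  0.29739071]
20.439529183656674
20.36185105011257
((568.9501953125, -285.4966735839844), (36.65882873535156, 18.79902458190918), 20.325851440429688)
((599.245849609375, -368.5277099609375), (75.7111587524414, 19.406227111816406), 20.20047950744629)
```

Request:
play_rows(translation=[[0.1,0.05,0.3],[0,0,0.3],[0,0,0.3],[0,0,0.18],[0,0,0],[0,0,0]], twist=[[0,0,0],[0,0,0],[0,0,0],[0,0,0],[0,0,0],[0,0,0]], gripper=[-1,-1,-1,-1,-1,-1])

```text
time: 9.05
tool_pos: [0.5838, -0.3284, 0.2564]
ee_rot: [-3.141, 0.0, 0.354]
wrist_force: [-0.4, -0.4, -0.4]
width: 0.0095
finger_force: 2.5
```

Run:
```python
from h import *
held('w4')
plan(.5827,-.3282,.2545,20.4)
```

```text
held px [251. 238.] dx 0.4 dy -0.1 L 50.8 W 10.8 relyaw -1.1803879530564387 1072
pos [ 0.5839 -0.3286  0.2571] rpy [180.   -0.   20.3] t 9.1 w 0.0084 F [0.1 0.8 0.3]
twist z total -0.02  then shift [-0.02 -0.02  0.06] q6end 40
```

View pics/w4.png

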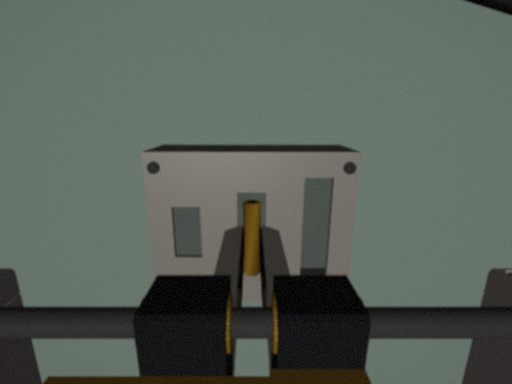

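The standoff at (251,238) lines up with the slot mouth at (251,195). Grip force is down to 2.5 N but it is still held, so I'm releasing it now.

Request:
play_rows(translation=[[0,0,0.05],[0,0,0],[0,0,0],[0,0,0],[0,0,-0.6],[0,0,-0.6],[0,0,0]], twist=[[0,0,0],[0,0,0],[0,0,0],[0,0,0],[0,0,0],[0,0,0],[0,0,0]], gripper=[-1,0,0,0,0,0,0])

```text
time: 9.8
tool_pos: [0.5846, -0.3291, 0.3076]
ee_rot: [3.134, -0.005, 0.354]
wrist_force: [0.7, -0.9, 1.0]
width: 0.0465
finger_force: 0.0
```

Run:
```python
from h import *
m=robot.camera_model('wrist');snap('wrist','w5')
im=snap('top','top1')
for o in standoffs(im,'top'):
  if o['px'][1]>130: print({k:o[k] for k in ('px','c','L','yaw')})
plan(.5445,-.082,.30,5)
```

```text
{'px': array([265., 164.]), 'c': array([658. , -36.6]), 'L': 47.5, 'yaw': np.float64(128.8)}
{'px': array([208., 166.]), 'c': array([656.2, 102.6]), 'L': 29.4, 'yaw': np.float64(87.3)}
{'px': array([233., 212.]), 'c': array([543.7,  43.3]), 'L': 48.2, 'yaw': np.float64(47.9)}
{'px': array([285., 210.]), 'c': array([544.6, -83. ]), 'L': 27.4, 'yaw': np.float64(4.3)}
{'px': array([275., 255.]), 'c': array([437.9, -54.7]), 'L': 68.7, 'yaw': np.float64(118.7)}
pos [ 0.5839 -0.3287  0.3031] rpy [ 1.799e+02 -1.000e-01  2.030e+01] t 9.9 w 0.0465 F [-0.1  0.   0.3]
twist z total 2.67  then shift [-0.44 -6.23  0.08] q6end 76
```

View pics/w5.png

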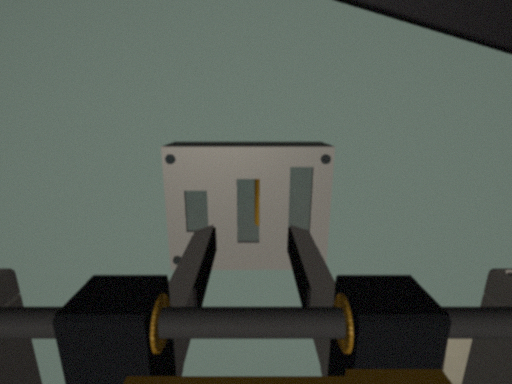

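Dropped through: a brass edge shows inside the middle slot at (257,200). Next is the 30 mm one at (0.5445, -0.0825).

Request:
play_rows(translation=[[0,0,0],[0,0,0],[0,0,0],[-0.06,-0.89,0],[-0.06,-0.89,0],[-0.06,-0.89,0],[-0.06,-0.89,0]], twist=[[0,0,1],[0,0,1],[0,0,0.7],[0,0,0],[0,0,0],[0,0,0],[0,0,0]], gripper=[0,0,0,0,0,0,0])

```text
time: 10.6
tool_pos: [0.5615, -0.1861, 0.3002]
ee_rot: [-3.14, 0.003, 0.083]
wrist_force: [-0.5, 0.4, -0.5]
width: 0.0467
finger_force: 0.0
```

Request:
play_rows(translation=[[-0.06,-0.89,0],[-0.06,-0.89,0],[-0.06,-0.89,0],[0,0,0],[0,0,0]], twist=[[0,0,0],[0,0,0],[0,0,0],[0,0,0],[0,0,0]], gripper=[0,0,0,0,0])

```text
time: 11.1
tool_pos: [0.5458, -0.0811, 0.3012]
ee_rot: [-3.141, 0.002, 0.085]
wrist_force: [-0.6, -0.3, 0.2]
width: 0.0469
finger_force: 0.0
```

```bash
cat >> h.py <<'E'
def look(name):
    o=robot.get_obs();m=robot.camera_model('wrist');im=snap('wrist',name)
    c=[s for s in standoffs(im,'wrist',m,minA=60)]
    s=min(c,key=lambda s:np.hypot(*(s['c']/1000-o['tool_pos'][:2])))
    print({k:s[k] for k in ('px','c','L','W','yaw')})
    y=np.degrees(o['ee_rot'][2]); d=(s['yaw']-y+90)%180-90
    plan(*(s['c']/1000),.203,y+d)
E
python3 -c "
from h import *
look('w6')"
```

```text
{'px': array([253., 198.]), 'c': array([544.5, -83.1]), 'L': 29.3, 'W': 8.8, 'yaw': np.float64(4.6)}
pos [ 0.546  -0.0819  0.3014] rpy [-1.8e+02  1.0e-01  4.8e+00] t 11.2 w 0.0469 F [ 1.3 -0.9  0.5]
twist z total 0.04  then shift [-0.04  0.03  2.46] q6end 77
```

Request:
play_rows(translation=[[-0.04,0.03,0.8],[0,0,0.8],[0,0,0.6],[0,0,0.26],[0,0,0],[0,0,0],[0,0,0],[0,0,0]], twist=[[0,0,0],[0,0,0],[0,0,0],[0,0,0],[0,0,0],[0,0,0],[0,0,0],[0,0,0]], gripper=[0,0,0,0,0,-1,-1,-1])

```text
time: 11.95
tool_pos: [0.5454, -0.0833, 0.2059]
ee_rot: [3.141, -0.003, 0.084]
wrist_force: [1.2, -0.3, 0.6]
width: 0.0263
finger_force: 0.0
```

Request:
play_rows(translation=[[0,0,0],[0,0,0],[0,0,-0.5],[0,0,-0.8],[0,0,-0.8],[0,0,-0.4],[0,0,0]], twist=[[0,0,0],[0,0,0],[0,0,0],[0,0,-0.9],[0,0,-0.9],[0,0,-0.9],[0,0,0]], gripper=[-1,-1,-1,-1,-1,-1,-1])

```text
time: 12.65
tool_pos: [0.5455, -0.0831, 0.308]
ee_rot: [3.138, -0.006, 0.354]
wrist_force: [-0.2, -0.4, 0.6]
width: 0.009
finger_force: 25.0
```

Run:
```python
from h import *
held('w7')
plan(.5684,-.2866,.30,20.4)
```

```text
held px [135. 168.] dx 49.4 dy -70.4 L 15.0 W 6.2 relyaw 13.225558922578813 179
held px [251. 239.] dx 1.5 dy 0.8 L 29.9 W 9.5 relyaw -1.3744410774211815 608
pos [ 0.545  -0.083   0.3056] rpy [179.9  -0.2  20.2] t 12.7 w 0.0092 F [ 0.2 -0.7 -0.4]
twist z total -0.04  then shift [-1.22  4.98  0.14] q6end 43
```

Request:
play_rows(translation=[[-0.21,0.83,0.02],[-0.21,0.83,0.02],[-0.21,0.83,0.02],[-0.21,0.83,0.02],[-0.21,0.83,0.02],[-0.2,0.83,0.04],[0,0,0],[0,0,0]], twist=[[0,0,0],[0,0,0],[0,0,0],[0,0,0],[0,0,0],[0,0,0],[0,0,0],[0,0,0]], gripper=[-1,-1,-1,-1,-1,-1,-1,-1])

```text
time: 13.5
tool_pos: [0.5663, -0.2875, 0.2961]
ee_rot: [-3.138, 0.002, 0.351]
wrist_force: [-0.5, -0.5, -0.5]
width: 0.0094
finger_force: 25.0
```

Request:
play_rows(translation=[[0,0,0.4],[0,0,0.4],[0,0,0.25],[0,0,0],[0,0,0],[0,0,0]], twist=[[0,0,0],[0,0,0],[0,0,0],[0,0,0],[0,0,0],[0,0,0]], gripper=[-1,-1,-1,-1,-1,-1])

```text
time: 14.1
tool_pos: [0.5671, -0.2871, 0.2574]
ee_rot: [3.141, -0.001, 0.354]
wrist_force: [-0.3, -0.3, -0.3]
width: 0.0092
finger_force: 25.0
```

Run:
```python
from h import *
held('w8')
plan(.5677,-.2869,.2545,20.4)
```

```text
held px [320. 217.] dx 15.6 dy 43.1 L 34.7 W 8.4 relyaw -0.5886059430493447 696
held px [251. 239.] dx 0.8 dy 0.4 L 30.6 W 10.8 relyaw -1.388605943049356 626
pos [ 0.5671 -0.2872  0.2576] rpy [ 1.799e+02 -1.000e-01  2.030e+01] t 14.2 w 0.0092 F [ 0.  -0.   0.3]
twist z total -0.02  then shift [ 0.02 -0.    0.08] q6end 43
```

Aligned. Release, then check and go on to the next one.

Request:
play_rows(translation=[[0.01,0,0.08],[0,0,0],[0,0,0],[0,0,0],[0,0,-0.6],[0,0,-0.6],[0,0,0]], twist=[[0,0,0],[0,0,0],[0,0,0],[0,0,0],[0,0,0],[0,0,0],[0,0,0]], gripper=[-1,-1,0,0,0,0,0])

```text
time: 14.85
tool_pos: [0.568, -0.2876, 0.3061]
ee_rot: [3.135, -0.005, 0.354]
wrist_force: [0.2, -0.2, 0.8]
width: 0.0448
finger_force: 0.0
```

```bash
cat >> h.py <<'E'
def after(n,x=None):
    snap('wrist','w'+n); im=snap('top','top'+n)
    for o in standoffs(im,'top',minA=6):
        if o['px'][1]>130: print({k:o[k] for k in ('px','c','L','W','yaw')})
    if x: plan(*x)
E
python3 - <<'E'
from h import *
after('9',(.5437,.0433,.30,47.8))
E
```

```text
{'px': array([265., 164.]), 'c': array([658.5, -37.3]), 'L': 49.1, 'W': 10.1, 'yaw': np.float64(128.7)}
{'px': array([208., 166.]), 'c': array([656.2, 102.6]), 'L': 29.4, 'W': 7.4, 'yaw': np.float64(87.3)}
{'px': array([233., 212.]), 'c': array([543.7,  43.3]), 'L': 48.2, 'W': 10.1, 'yaw': np.float64(47.9)}
{'px': array([275., 255.]), 'c': array([437.9, -54.7]), 'L': 68.7, 'W': 10.0, 'yaw': np.float64(118.9)}
pos [ 0.5672 -0.2871  0.3017] rpy [179.9  -0.   20.3] t 14.9 w 0.0468 F [-0.8 -0.6 -0.5]
twist z total -4.81  then shift [ 5.72 -5.98  0.04] q6end 47
```

View pics/w9.png

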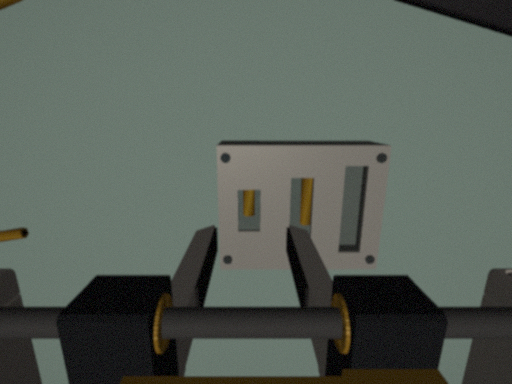

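The 30 mm one is in the short bay at (249,203) and the 50 mm one is in the middle bay at (307,200). Next is the 50 mm one at (0.544, 0.043).

Request:
play_rows(translation=[[0,0,0],[0,0,0],[0,0,0],[0,0,0],[0,0,0]], twist=[[0,0,-1],[0,0,-1],[0,0,-1],[0,0,-1],[0,0,-0.8]], gripper=[0,0,0,0,0])

```text
time: 15.45
tool_pos: [0.5668, -0.2868, 0.2989]
ee_rot: [-3.138, 0.001, 0.837]
wrist_force: [-0.0, -0.3, -0.6]
width: 0.047
finger_force: 0.0
```

Request:
play_rows(translation=[[0.71,-0.75,0],[0.71,-0.75,0],[0.71,-0.75,0],[0.71,-0.75,0],[0.71,-0.75,0],[0.71,-0.75,0],[0.71,-0.75,0],[0.71,-0.75,0]], twist=[[0,0,0],[0,0,0],[0,0,0],[0,0,0],[0,0,0],[0,0,0],[0,0,0],[0,0,0]], gripper=[0,0,0,0,0,0,0,0])

```text
time: 16.25
tool_pos: [0.5412, 0.0441, 0.2994]
ee_rot: [-3.139, 0.002, 0.834]
wrist_force: [-0.5, 0.1, -0.4]
width: 0.0473
finger_force: 0.0
```

Request:
play_rows(translation=[[0,0,0],[0,0,0]], twist=[[0,0,0],[0,0,0]], gripper=[0,0])

```text
time: 16.45
tool_pos: [0.5417, 0.0432, 0.2998]
ee_rot: [-3.14, 0.002, 0.836]
wrist_force: [-0.5, -0.2, 1.0]
width: 0.047
finger_force: 0.0
```

```bash
python3 -c "
from h import *
look('w10')"
```

```text
{'px': array([254., 195.]), 'c': array([543.8,  42.8]), 'L': 50.0, 'W': 9.8, 'yaw': np.float64(47.5)}
pos [0.5419 0.0423 0.3001] rpy [-1.799e+02  1.000e-01  4.780e+01] t 16.5 w 0.047 F [-0.1 -0.5  0.7]
twist z total 0.05  then shift [0.04 0.03 2.43] q6end 47
```

Request:
play_rows(translation=[[0.04,0.03,0.8],[0,0,0.8],[0,0,0.6],[0,0,0.23],[0,0,0],[0,0,0],[0,0,0],[0,0,0]], twist=[[0,0,0],[0,0,0],[0,0,0],[0,0,0],[0,0,0],[0,0,0],[0,0,0],[0,0,0]], gripper=[0,0,0,0,0,-1,-1,-1])

```text
time: 17.3
tool_pos: [0.5448, 0.0427, 0.2059]
ee_rot: [3.139, -0.002, 0.834]
wrist_force: [-0.1, -1.4, -0.3]
width: 0.0264
finger_force: 0.0
```

Request:
play_rows(translation=[[0,0,0],[0,0,0],[0,0,-0.5],[0,0,-0.8],[0,0,-0.8],[0,0,-0.3],[0,0,0],[0,0,0]], twist=[[0,0,0],[0,0,0],[0,0,0],[0,0,1],[0,0,1],[0,0,1],[0,0,1],[0,0,0.8]], gripper=[-1,-1,-1,-1,-1,-1,-1,-1])

```text
time: 18.1
tool_pos: [0.5442, 0.043, 0.3014]
ee_rot: [3.141, -0.002, 0.35]
wrist_force: [-0.4, 0.9, -1.2]
width: 0.0093
finger_force: 24.9
```

Request:
play_rows(translation=[[-0.23,0.9,0],[-0.23,0.9,0],[-0.23,0.9,0],[-0.23,0.9,0],[-0.23,0.9,0]], twist=[[0,0,0],[0,0,0],[0,0,0],[0,0,0],[0,0,0]], gripper=[-1,-1,-1,-1,-1])

```text
time: 18.6
tool_pos: [0.5633, -0.1432, 0.3003]
ee_rot: [-3.142, -0.0, 0.354]
wrist_force: [1.4, -0.3, -0.5]
width: 0.0091
finger_force: 24.9
```

Request:
play_rows(translation=[[-0.23,0.9,0],[-0.23,0.9,0],[-0.23,0.9,0],[-0.23,0.9,0],[-0.23,0.9,0],[0,0,0],[0,0,0],[0,0,0]], twist=[[0,0,0],[0,0,0],[0,0,0],[0,0,0],[0,0,0],[0,0,0],[0,0,0],[0,0,0]], gripper=[-1,-1,-1,-1,-1,-1,-1,-1])

```text
time: 19.4
tool_pos: [0.5826, -0.3258, 0.3001]
ee_rot: [-3.141, -0.0, 0.355]
wrist_force: [0.2, -0.0, 0.0]
width: 0.0091
finger_force: 24.9
```

Run:
```python
from h import *
held('w11')
plan(.5828,-.3281,.2545,20.4)
```

```text
held px [254. 231.] dx 7.7 dy 1.2 L 65.6 W 14.2 relyaw -6.421404516163719 1309
held px [207. 204.] dx 24.5 dy -27.6 L 17.0 W 5.6 relyaw -1.1214045161637216 250
pos [ 0.5827 -0.3254  0.3003] rpy [-180.    -0.    20.4] t 19.4 w 0.009 F [-0.5 -0.2 -0.1]
twist z total -0.01  then shift [-0.02  0.06  1.14] q6end 40
```

Request:
play_rows(translation=[[0,0.06,0.4],[0,0,0.4],[0,0,0.3],[0,0,0],[0,0,0],[0,0,0]], twist=[[0,0,0],[0,0,0],[0,0,0],[0,0,0],[0,0,0],[0,0,0]], gripper=[-1,-1,-1,-1,-1,-1])

```text
time: 20.05
tool_pos: [0.5836, -0.3291, 0.2569]
ee_rot: [3.141, -0.001, 0.354]
wrist_force: [-0.3, -0.8, -0.5]
width: 0.0091
finger_force: 24.9
```

Run:
```python
from h import *
held('w12')
plan(.5828,-.3281,.2545,20.4)
```

```text
held px [252. 234.] dx 3.4 dy 1.1 L 56.5 W 12.7 relyaw -3.675534878460283 1211
held px [194. 220.] dx 13.7 dy -36.4 L 18.3 W 5.6 relyaw -0.17553487846028304 253
pos [ 0.5836 -0.3292  0.2572] rpy [ 1.799e+02 -1.000e-01  2.030e+01] t 20.1 w 0.0086 F [ 0.5  0.2 -0.6]
twist z total -0.02  then shift [-0.01 -0.03  0.07] q6end 40
```

Request:
play_rows(translation=[[0,-0.02,0.06],[0,0,0],[0,0,0],[0,0,0],[0,0,-0.6],[0,0,-0.6],[0,0,0]], twist=[[0,0,0],[0,0,0],[0,0,0],[0,0,0],[0,0,0],[0,0,0],[0,0,0]], gripper=[-1,-1,0,0,0,0,0])

```text
time: 20.8
tool_pos: [0.5839, -0.3287, 0.3068]
ee_rot: [3.134, -0.005, 0.354]
wrist_force: [1.9, 1.4, 0.7]
width: 0.0447
finger_force: 0.0
```

Run:
```python
from h import *
after('13',(.6587,-.0373,.30,128.5))
```

```text
{'px': array([265., 164.]), 'c': array([658.5, -37.3]), 'L': 49.1, 'W': 10.1, 'yaw': np.float64(128.3)}
{'px': array([208., 166.]), 'c': array([656.2, 102.6]), 'L': 29.4, 'W': 7.4, 'yaw': np.float64(87.3)}
{'px': array([396., 173.]), 'c': array([ 629.4, -353.7]), 'L': 6.4, 'W': 3.3, 'yaw': np.float64(32.7)}
{'px': array([372., 198.]), 'c': array([ 568.8, -292.4]), 'L': 27.9, 'W': 2.5, 'yaw': np.float64(19.5)}
{'px': array([275., 255.]), 'c': array([437.9, -54.7]), 'L': 68.7, 'W': 10.0, 'yaw': np.float64(118.7)}
pos [ 0.5832 -0.3283  0.3023] rpy [ 1.799e+02 -1.000e-01  2.030e+01] t 20.9 w 0.0469 F [-0.4 -0.9  0.2]
twist z total -18.89  then shift [4.52 6.01 0.06] q6end -42
```

View pics/w13.png

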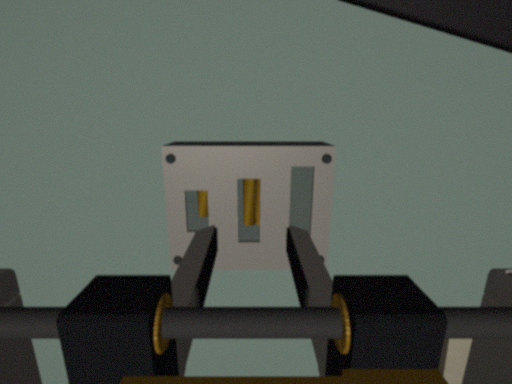

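Both 50 mm pieces are in the middle bay at (247,202) and (256,202). Next is the third 50 mm one.

Request:
play_rows(translation=[[0,0,0],[0,0,0],[0,0,0],[0,0,0],[0,0,0],[0,0,0],[0,0,0],[0,0,0]], twist=[[0,0,-1],[0,0,-1],[0,0,-1],[0,0,-1],[0,0,-1],[0,0,-1],[0,0,-1],[0,0,-1]], gripper=[0,0,0,0,0,0,0,0])

```text
time: 21.7
tool_pos: [0.5828, -0.328, 0.2992]
ee_rot: [-3.138, -0.001, 1.158]
wrist_force: [0.3, 0.8, -0.8]
width: 0.0469
finger_force: 0.0
```

Request:
play_rows(translation=[[0,0,0],[0,0,0],[0,0,0],[0,0,0],[0,0,0],[0,0,0],[0,0,0],[0,0,0]], twist=[[0,0,-1],[0,0,-1],[0,0,-1],[0,0,-1],[0,0,-1],[0,0,-1],[0,0,-1],[0,0,-1]], gripper=[0,0,0,0,0,0,0,0])

```text
time: 22.5
tool_pos: [0.5828, -0.328, 0.2992]
ee_rot: [-3.139, -0.003, 1.958]
wrist_force: [-0.2, 0.4, 0.0]
width: 0.047
finger_force: 0.0
```

Request:
play_rows(translation=[[0,0,0],[0,0,0],[0,0,0],[0.56,0.75,0],[0.56,0.75,0],[0.56,0.75,0],[0.56,0.75,0]], twist=[[0,0,-1],[0,0,-1],[0,0,-0.9],[0,0,0],[0,0,0],[0,0,0],[0,0,0]], gripper=[0,0,0,0,0,0,0])

```text
time: 23.2
tool_pos: [0.6208, -0.182, 0.2993]
ee_rot: [-3.14, -0.003, 2.243]
wrist_force: [-0.4, -0.5, 0.3]
width: 0.0469
finger_force: 0.0
```

Request:
play_rows(translation=[[0.57,0.75,0],[0.57,0.75,0],[0.57,0.75,0],[0.57,0.75,0],[0,0,0],[0,0,0],[0,0,0]], twist=[[0,0,0],[0,0,0],[0,0,0],[0,0,0],[0,0,0],[0,0,0],[0,0,0]], gripper=[0,0,0,0,0,0,0])

```text
time: 23.9
tool_pos: [0.6577, -0.0381, 0.3005]
ee_rot: [-3.14, -0.001, 2.243]
wrist_force: [-0.4, -0.6, -0.5]
width: 0.0469
finger_force: 0.0
```

```bash
python3 -c "
from h import *
look('w14')"
```

```text
{'px': array([253., 197.]), 'c': array([658.2, -37.2]), 'L': 51.2, 'W': 9.5, 'yaw': np.float64(128.9)}
pos [ 0.6578 -0.0385  0.3009] rpy [-179.9   -0.   128.5] t 23.9 w 0.0471 F [ 0.   0.1 -0.9]
twist z total -0.07  then shift [0.02 0.03 2.45] q6end -42
```

Request:
play_rows(translation=[[0.02,0.03,0.8],[0,0,0.8],[0,0,0.6],[0,0,0.25],[0,0,0],[0,0,0],[0,0,0],[0,0,0]], twist=[[0,0,0],[0,0,0],[0,0,0],[0,0,0],[0,0,0],[0,0,0],[0,0,0],[0,0,0]], gripper=[0,0,0,0,0,-1,-1,-1])

```text
time: 24.75
tool_pos: [0.659, -0.036, 0.2056]
ee_rot: [3.14, 0.002, 2.244]
wrist_force: [-0.4, 0.6, -0.0]
width: 0.0266
finger_force: 0.0
```

Request:
play_rows(translation=[[0,0,0],[0,0,0],[0,0,-0.5],[0,0,-0.8],[0,0,-0.8],[0,0,-0.3],[0,0,0],[0,0,0]], twist=[[0,0,0],[0,0,0],[0,0,0],[0,0,1],[0,0,1],[0,0,1],[0,0,1],[0,0,1]], gripper=[-1,-1,-1,-1,-1,-1,-1,-1])

```text
time: 25.55
tool_pos: [0.6586, -0.0358, 0.3011]
ee_rot: [3.14, 0.001, 1.74]
wrist_force: [-0.3, -0.2, -0.3]
width: 0.0095
finger_force: 24.3
```

Request:
play_rows(translation=[[0,0,0],[0,0,0],[0,0,0],[0,0,0],[0,0,0],[0,0,0],[0,0,0]], twist=[[0,0,1],[0,0,1],[0,0,1],[0,0,1],[0,0,1],[0,0,1],[0,0,1]], gripper=[-1,-1,-1,-1,-1,-1,-1])

```text
time: 26.25
tool_pos: [0.6585, -0.0357, 0.2998]
ee_rot: [-3.141, -0.0, 1.04]
wrist_force: [-0.0, 0.7, -0.1]
width: 0.0095
finger_force: 24.3
```

Request:
play_rows(translation=[[0,0,0],[0,0,0],[0,0,0],[0,0,0],[0,0,0],[0,0,0],[0,0,0]], twist=[[0,0,1],[0,0,1],[0,0,1],[0,0,1],[0,0,1],[0,0,1],[0,0,0.9]], gripper=[-1,-1,-1,-1,-1,-1,-1])

```text
time: 26.95
tool_pos: [0.6584, -0.0358, 0.2998]
ee_rot: [-3.141, 0.0, 0.35]
wrist_force: [0.4, 0.2, -0.2]
width: 0.01
finger_force: 24.3
```

Run:
```python
from h import *
held('w15')
plan(.5828,-.3281,.30,20.4)
```

```text
held px [251. 238.] dx 0.4 dy -0.4 L 50.8 W 10.2 relyaw -0.7580786101693775 1084
pos [ 0.6585 -0.0358  0.2998] rpy [-180.     0.    19.9] t 27.0 w 0.0097 F [-1.   0.1 -0.4]
twist z total -0.08  then shift [-4.32  6.19 -0.01] q6end 40
```

Request:
play_rows(translation=[[-0.61,0.88,0],[-0.61,0.88,0],[-0.62,0.89,0],[-0.62,0.89,0],[-0.62,0.89,0],[-0.62,0.89,0],[-0.62,0.89,0],[0,0,0]], twist=[[0,0,-0.08],[0,0,0],[0,0,0],[0,0,0],[0,0,0],[0,0,0],[0,0,0],[0,0,0]], gripper=[-1,-1,-1,-1,-1,-1,-1,-1])

```text
time: 27.8
tool_pos: [0.5825, -0.3345, 0.2995]
ee_rot: [3.14, 0.002, 0.357]
wrist_force: [-0.4, 0.8, -1.2]
width: 0.0098
finger_force: 24.3
```

Request:
play_rows(translation=[[0,0,0],[0,0,0.4],[0,0,0.4],[0,0,0.25],[0,0,0],[0,0,0],[0,0,0]], twist=[[0,0,0],[0,0,0],[0,0,0],[0,0,0],[0,0,0],[0,0,0],[0,0,0]], gripper=[-1,-1,-1,-1,-1,-1,-1])

```text
time: 28.5
tool_pos: [0.5848, -0.3291, 0.2585]
ee_rot: [3.141, -0.001, 0.362]
wrist_force: [-0.6, 0.1, -0.3]
width: 0.0098
finger_force: 24.3
```

Run:
```python
from h import *
held('w16')
plan(.5832,-.328,.2545,20.4)
```

```text
held px [252. 232.] dx 3.1 dy 1.0 L 55.9 W 12.4 relyaw -1.9592583633581881 1305
held px [194. 221.] dx 13.3 dy -36.4 L 18.9 W 5.7 relyaw -0.659258363358191 254
pos [ 0.5848 -0.3293  0.2588] rpy [ 1.799e+02 -1.000e-01  2.070e+01] t 28.6 w 0.0096 F [-0.1 -0.3 -0. ]
twist z total 0.06  then shift [-0.03 -0.04  0.11] q6end 40
```

Request:
play_rows(translation=[[-0.03,-0.03,0.1],[0,0,0],[0,0,0],[0,0,0],[0,0,-0.6],[0,0,-0.6],[0,0,0]], twist=[[0,0,0.05],[0,0,0],[0,0,0],[0,0,0],[0,0,0],[0,0,0],[0,0,0]], gripper=[-1,-1,0,0,0,0,0])

```text
time: 29.25
tool_pos: [0.5837, -0.3291, 0.3068]
ee_rot: [3.134, -0.005, 0.357]
wrist_force: [0.4, -0.8, 1.1]
width: 0.0452
finger_force: 0.0
```

Run:
```python
from h import *
after('17',(.6565,.1025,.30,86.5))
```

```text
{'px': array([208., 166.]), 'c': array([656.2, 102.6]), 'L': 29.4, 'W': 7.4, 'yaw': np.float64(87.3)}
{'px': array([372., 198.]), 'c': array([ 568.8, -292.4]), 'L': 27.9, 'W': 2.5, 'yaw': np.float64(19.5)}
{'px': array([275., 255.]), 'c': array([437.9, -54.7]), 'L': 68.7, 'W': 10.0, 'yaw': np.float64(118.7)}
pos [ 0.583  -0.3287  0.3023] rpy [ 1.799e+02 -1.000e-01  2.040e+01] t 29.4 w 0.0467 F [-0.1  0.2 -0.4]
twist z total -11.53  then shift [10.87  1.18  0.06] q6end 12
```

View pics/w17.png

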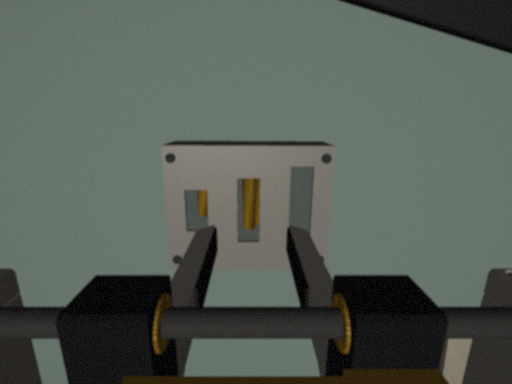

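All brass in the middle slot (243–260, 180–230) lies below the plate. Next is the 30 mm one at (0.656, 0.1025).

Request:
play_rows(translation=[[0,0,0],[0,0,0],[0,0,0],[0,0,0],[0,0,0],[0,0,0],[0,0,0],[0,0,0]], twist=[[0,0,-1],[0,0,-1],[0,0,-1],[0,0,-1],[0,0,-1],[0,0,-1],[0,0,-1],[0,0,-1]], gripper=[0,0,0,0,0,0,0,0])

```text
time: 30.15
tool_pos: [0.5826, -0.3284, 0.2992]
ee_rot: [-3.138, -0.001, 1.161]
wrist_force: [-0.7, 0.2, -0.0]
width: 0.0472
finger_force: 0.0
```

Request:
play_rows(translation=[[0,0,0],[0,0,0],[0,0,0],[0,0,0],[0.9,0.1,0],[0.9,0.1,0],[0.9,0.1,0],[0.9,0.1,0]], twist=[[0,0,-1],[0,0,-1],[0,0,-1],[0,0,-0.5],[0,0,0],[0,0,0],[0,0,0],[0,0,0]], gripper=[0,0,0,0,0,0,0,0])

```text
time: 30.95
tool_pos: [0.6077, -0.1845, 0.2993]
ee_rot: [-3.138, -0.001, 1.506]
wrist_force: [0.1, -0.1, -0.5]
width: 0.0471
finger_force: 0.0
```

Request:
play_rows(translation=[[0.9,0.1,0],[0.9,0.1,0],[0.9,0.1,0],[0.9,0.1,0],[0.9,0.1,0],[0.9,0.1,0],[0.9,0.1,0],[0.9,0.1,0]], twist=[[0,0,0],[0,0,0],[0,0,0],[0,0,0],[0,0,0],[0,0,0],[0,0,0],[0,0,0]], gripper=[0,0,0,0,0,0,0,0])

```text
time: 31.75
tool_pos: [0.6581, 0.1009, 0.2993]
ee_rot: [-3.138, 0.0, 1.507]
wrist_force: [0.7, 0.0, -0.4]
width: 0.0472
finger_force: 0.0
```

Request:
play_rows(translation=[[0,0,0],[0,0,0]], twist=[[0,0,0],[0,0,0]], gripper=[0,0])

```text
time: 31.95
tool_pos: [0.6581, 0.1002, 0.2996]
ee_rot: [-3.138, 0.001, 1.509]
wrist_force: [-0.5, 0.1, -0.8]
width: 0.0468
finger_force: 0.0
```

```bash
python3 -c "
from h import *
look('w18')"
```

```text
{'px': array([251., 196.]), 'c': array([656.7, 102.3]), 'L': 30.0, 'W': 9.6, 'yaw': np.float64(87.3)}
pos [0.6582 0.0992 0.3   ] rpy [-1.798e+02  1.000e-01  8.630e+01] t 32.0 w 0.0467 F [ 0.   0.2 -0. ]
twist z total -0.17  then shift [ 0.08 -0.04  2.43] q6end 12
```

Request:
play_rows(translation=[[0.08,-0.04,0.8],[0,0,0.8],[0,0,0.6],[0,0,0.23],[0,0,0],[0,0,0],[0,0,0],[0,0,0]], twist=[[0,0,-0.15],[0,0,0],[0,0,0],[0,0,0],[0,0,0],[0,0,0],[0,0,0],[0,0,0]], gripper=[0,0,0,0,0,-1,-1,-1])

```text
time: 32.8
tool_pos: [0.6576, 0.1027, 0.2066]
ee_rot: [3.138, -0.0, 1.522]
wrist_force: [0.5, 0.5, -0.0]
width: 0.0264
finger_force: 0.0
```

Request:
play_rows(translation=[[0,0,0],[0,0,0],[0,0,-0.5],[0,0,-0.8],[0,0,-0.8],[0,0,-0.3],[0,0,0],[0,0,0]], twist=[[0,0,0],[0,0,0],[0,0,0],[0,0,1],[0,0,1],[0,0,1],[0,0,1],[0,0,1]], gripper=[-1,-1,-1,-1,-1,-1,-1,-1])

```text
time: 33.6
tool_pos: [0.6572, 0.1029, 0.302]
ee_rot: [3.14, -0.001, 1.018]
wrist_force: [0.4, -0.9, -0.2]
width: 0.0084
finger_force: 25.8
```

Request:
play_rows(translation=[[0,0,0],[0,0,0],[0,0,0],[0,0,0],[0,0,0],[0,0,0],[0,0,0],[0,0,0]], twist=[[0,0,1],[0,0,1],[0,0,1],[0,0,1],[0,0,1],[0,0,1],[0,0,0.7],[0,0,0]], gripper=[-1,-1,-1,-1,-1,-1,-1,-1])

```text
time: 34.4
tool_pos: [0.657, 0.1029, 0.3007]
ee_rot: [-3.142, 0.0, 0.352]
wrist_force: [-0.2, -0.8, 0.4]
width: 0.0085
finger_force: 25.8
```

Run:
```python
from h import *
held('w19')
plan(.5680,-.2867,.30,20.4)
```

```text
held px [251. 239.] dx 0.6 dy 0.1 L 30.6 W 9.5 relyaw -1.574209194071969 581
pos [0.657  0.1028 0.3007] rpy [-180.     0.    20.2] t 34.5 w 0.0085 F [-0.5 -0.  -0.1]
twist z total -0.03  then shift [-5.48  8.35  0.02] q6end 43
```

Request:
play_rows(translation=[[-0.61,0.93,0],[-0.61,0.93,0],[-0.61,0.93,0],[-0.61,0.93,0],[-0.61,0.93,0]], twist=[[0,0,-0.03],[0,0,0],[0,0,0],[0,0,0],[0,0,0]], gripper=[-1,-1,-1,-1,-1])

```text
time: 34.95
tool_pos: [0.6065, -0.1155, 0.3009]
ee_rot: [3.141, -0.0, 0.357]
wrist_force: [0.6, -0.5, 0.4]
width: 0.0082
finger_force: 25.8
```

Request:
play_rows(translation=[[-0.61,0.93,0],[-0.61,0.93,0],[-0.61,0.93,0],[-0.6,0.91,0],[0,0,0],[0,0,0],[0,0,0]], twist=[[0,0,0],[0,0,0],[0,0,0],[0,0,0],[0,0,0],[0,0,0],[0,0,0]], gripper=[-1,-1,-1,-1,-1,-1,-1])

```text
time: 35.65
tool_pos: [0.5677, -0.2857, 0.3006]
ee_rot: [-3.141, -0.0, 0.356]
wrist_force: [0.4, 0.0, -0.8]
width: 0.0084
finger_force: 25.8
```

Request:
play_rows(translation=[[0,0,0.4],[0,0,0.4],[0,0,0.25],[0,0,0],[0,0,0],[0,0,0]], twist=[[0,0,0],[0,0,0],[0,0,0],[0,0,0],[0,0,0],[0,0,0]], gripper=[-1,-1,-1,-1,-1,-1])

```text
time: 36.25
tool_pos: [0.5677, -0.2866, 0.2592]
ee_rot: [3.141, -0.001, 0.355]
wrist_force: [-0.3, 0.3, -0.9]
width: 0.0079
finger_force: 25.8
```

Run:
```python
from h import *
held('w20')
plan(.5680,-.2867,.2545,20.4)
```

```text
held px [320. 217.] dx 15.7 dy 43.2 L 34.7 W 8.5 relyaw -0.23826451705645013 679
held px [251. 239.] dx 0.8 dy 0.5 L 30.6 W 10.2 relyaw -1.7382645170564501 594
pos [ 0.5677 -0.2867  0.2595] rpy [ 1.799e+02 -1.000e-01  2.030e+01] t 36.3 w 0.0083 F [-0.2 -0.2  0.9]
twist z total -0.01  then shift [0.01 0.   0.13] q6end 43
```

Request:
play_rows(translation=[[0,0,0.11],[0,0,0],[0,0,0],[0,0,0],[0,0,-0.6],[0,0,-0.6],[0,0,0]], twist=[[0,0,0],[0,0,0],[0,0,0],[0,0,0],[0,0,0],[0,0,0],[0,0,0]], gripper=[-1,-1,0,0,0,0,0])

```text
time: 37.0
tool_pos: [0.5683, -0.2871, 0.3069]
ee_rot: [3.135, -0.005, 0.355]
wrist_force: [-0.5, -0.4, 1.0]
width: 0.0447
finger_force: 0.0
```

Run:
```python
from h import *
after('21',(.4379,-.0549,.30,118.6))
```

```text
{'px': array([275., 255.]), 'c': array([437.9, -54.7]), 'L': 68.7, 'W': 10.0, 'yaw': np.float64(118.9)}
pos [ 0.5675 -0.2866  0.3026] rpy [ 1.799e+02 -1.000e-01  2.030e+01] t 37.1 w 0.0469 F [-0.1 -0.  -0.8]
twist z total -17.15  then shift [ 6.64 -0.07  0.07] q6end -36
```

View pics/w21.png

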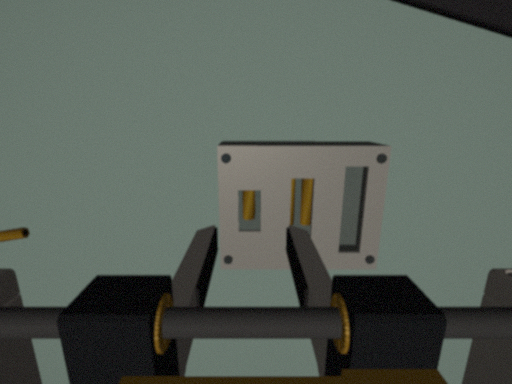

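The short slot shows brass at (249,205). The middle slot shows brass at (307,200) and (293,205). Last is the 70 mm one.

Request:
play_rows(translation=[[0,0,0],[0,0,0],[0,0,0],[0,0,0],[0,0,0],[0,0,0],[0,0,0],[0,0,0]], twist=[[0,0,-1],[0,0,-1],[0,0,-1],[0,0,-1],[0,0,-1],[0,0,-1],[0,0,-1],[0,0,-1]], gripper=[0,0,0,0,0,0,0,0])

```text
time: 37.9
tool_pos: [0.5671, -0.2863, 0.2997]
ee_rot: [-3.138, -0.001, 1.159]
wrist_force: [0.5, 0.1, 0.3]
width: 0.047
finger_force: 0.0
```

Request:
play_rows(translation=[[0,0,0],[0,0,0],[0,0,0],[0,0,0],[0,0,0],[0,0,0],[0,0,0],[0,0,0]], twist=[[0,0,-1],[0,0,-1],[0,0,-1],[0,0,-1],[0,0,-1],[0,0,-1],[0,0,-1],[0,0,-1]], gripper=[0,0,0,0,0,0,0,0])

```text
time: 38.7
tool_pos: [0.567, -0.2864, 0.2997]
ee_rot: [-3.139, -0.003, 1.959]
wrist_force: [0.1, -1.1, 1.3]
width: 0.0471
finger_force: 0.0
```

Request:
play_rows(translation=[[0,0,0],[0,0,0],[0.95,-0.01,0],[0.95,-0.01,0],[0.95,-0.01,0],[0.95,-0.01,0]], twist=[[0,0,-0.6],[0,0,-0.6],[0,0,0],[0,0,0],[0,0,0],[0,0,0]], gripper=[0,0,0,0,0,0])

```text
time: 39.3
tool_pos: [0.4913, -0.153, 0.2999]
ee_rot: [-3.14, -0.003, 2.074]
wrist_force: [0.2, 0.3, -0.7]
width: 0.0471
finger_force: 0.0
```

Request:
play_rows(translation=[[0.95,-0.01,0],[0.95,-0.01,0],[0.94,-0.01,0],[0,0,0],[0,0,0],[0,0,0]], twist=[[0,0,0],[0,0,0],[0,0,0],[0,0,0],[0,0,0],[0,0,0]], gripper=[0,0,0,0,0,0])

```text
time: 39.9
tool_pos: [0.437, -0.0559, 0.3016]
ee_rot: [-3.141, -0.0, 2.074]
wrist_force: [-0.0, 0.2, 0.4]
width: 0.0468
finger_force: 0.0
```

```bash
python3 -c "
from h import *
look('w22')"
```

```text
{'px': array([253., 197.]), 'c': array([438.4, -55.8]), 'L': 69.7, 'W': 9.5, 'yaw': np.float64(119.0)}
pos [ 0.4372 -0.0561  0.3017] rpy [-180.    -0.   118.8] t 40.0 w 0.0469 F [ 0.9  0.1 -0. ]
twist z total -0.03  then shift [-0.01  0.03  2.47] q6end -36
```

Request:
play_rows(translation=[[-0.01,0.03,0.8],[0,0,0.8],[0,0,0.6],[0,0,0.27],[0,0,0],[0,0,0],[0,0,0],[0,0,0]], twist=[[0,0,0],[0,0,0],[0,0,0],[0,0,0],[0,0,0],[0,0,0],[0,0,0],[0,0,0]], gripper=[0,0,0,0,0,-1,-1,-1])

```text
time: 40.75
tool_pos: [0.4386, -0.0553, 0.2049]
ee_rot: [3.139, 0.002, 2.075]
wrist_force: [-0.4, -0.2, 0.9]
width: 0.0264
finger_force: 0.0
```

Request:
play_rows(translation=[[0,0,0],[0,0,0],[0,0,-0.5],[0,0,-0.8],[0,0,-0.8],[0,0,-0.3],[0,0,0],[0,0,0]], twist=[[0,0,0],[0,0,0],[0,0,0],[0,0,1],[0,0,1],[0,0,1],[0,0,1],[0,0,1]], gripper=[-1,-1,-1,-1,-1,-1,-1,-1])

```text
time: 41.55
tool_pos: [0.438, -0.0551, 0.3004]
ee_rot: [3.14, 0.0, 1.571]
wrist_force: [0.6, 0.1, -0.5]
width: 0.0091
finger_force: 25.6
```

Request:
play_rows(translation=[[0,0,0],[0,0,0],[0,0,0],[0,0,0],[0,0,0],[0,0,0]], twist=[[0,0,1],[0,0,1],[0,0,1],[0,0,1],[0,0,1],[0,0,1]], gripper=[-1,-1,-1,-1,-1,-1])

```text
time: 42.15
tool_pos: [0.4378, -0.055, 0.2994]
ee_rot: [-3.141, -0.0, 0.971]
wrist_force: [-0.7, 0.8, -0.0]
width: 0.0088
finger_force: 25.7
```

Request:
play_rows(translation=[[0,0,0],[0,0,0],[0,0,0],[0,0,0],[0,0,0],[0,0,0],[0,0,0],[0,0,0]], twist=[[0,0,1],[0,0,1],[0,0,1],[0,0,1],[0,0,1],[0,0,1],[0,0,0.15],[0,0,0]], gripper=[-1,-1,-1,-1,-1,-1,-1,-1])

```text
time: 42.95
tool_pos: [0.4379, -0.0551, 0.2994]
ee_rot: [-3.141, 0.0, 0.361]
wrist_force: [-0.7, 0.3, -0.0]
width: 0.0089
finger_force: 25.7
```

Run:
```python
from h import *
held('w23')
plan(.5983,-.3693,.30,20.4)
```

```text
held px [251. 236.] dx 0.3 dy -0.3 L 70.3 W 10.0 relyaw -0.7102847893229409 1462
pos [ 0.4379 -0.0551  0.2995] rpy [-180.    -0.    20.7] t 43.0 w 0.0087 F [ 0.7  0.1 -0.5]
twist z total 0.05  then shift [ 1.02  8.76 -0.01] q6end 38
```

Request:
play_rows(translation=[[0.1,0.87,0],[0.1,0.87,0],[0.1,0.87,0],[0.1,0.87,0],[0.1,0.87,0]], twist=[[0,0,0.05],[0,0,0],[0,0,0],[0,0,0],[0,0,0]], gripper=[-1,-1,-1,-1,-1])

```text
time: 43.5
tool_pos: [0.5178, -0.2125, 0.2994]
ee_rot: [-3.141, -0.0, 0.356]
wrist_force: [-0.2, 0.9, 0.1]
width: 0.0093
finger_force: 25.7
```

Request:
play_rows(translation=[[0.1,0.88,0],[0.1,0.88,0],[0.11,0.88,0],[0.11,0.88,0],[0.11,0.88,0],[0,0,0],[0,0,0],[0,0,0]], twist=[[0,0,0],[0,0,0],[0,0,0],[0,0,0],[0,0,0],[0,0,0],[0,0,0],[0,0,0]], gripper=[-1,-1,-1,-1,-1,-1,-1,-1])

```text
time: 44.3
tool_pos: [0.5982, -0.368, 0.2994]
ee_rot: [-3.141, 0.0, 0.356]
wrist_force: [0.5, -0.3, -0.7]
width: 0.0089
finger_force: 25.7
```

Request:
play_rows(translation=[[0,0,0.4],[0,0,0.4],[0,0,0.25],[0,0,0],[0,0,0],[0,0,0]], twist=[[0,0,0],[0,0,0],[0,0,0],[0,0,0],[0,0,0],[0,0,0]], gripper=[-1,-1,-1,-1,-1,-1])

```text
time: 44.9
tool_pos: [0.5985, -0.369, 0.2582]
ee_rot: [3.141, -0.001, 0.355]
wrist_force: [-0.3, -0.9, -0.4]
width: 0.0089
finger_force: 25.7
```

Run:
```python
from h import *
held('w24')
plan(.5985,-.3692,.2545,20.4)
```

```text
held px [251. 236.] dx 0.4 dy 0.3 L 70.1 W 10.8 relyaw -0.5302921930701388 1505
held px [186. 218.] dx 13.7 dy -41.0 L 37.6 W 14.6 relyaw -2.5302921930701388 1217
held px [134. 222.] dx 12.4 dy -74.0 L 22.2 W 3.1 relyaw -0.03029219307013875 158
pos [ 0.5986 -0.3691  0.2584] rpy [ 1.799e+02 -1.000e-01  2.030e+01] t 45.0 w 0.0087 F [ 0.5 -0.2 -0.4]
twist z total -0.01  then shift [-0.   0.   0.1] q6end 38
```

Request:
play_rows(translation=[[0,0,0.1],[0,0,0],[0,0,0],[0,0,0],[0,0,-0.8],[0,0,-0.8],[0,0,-0.4],[0,0,0]], twist=[[0,0,0],[0,0,0],[0,0,0],[0,0,0],[0,0,0],[0,0,0],[0,0,0],[0,0,0]], gripper=[-1,-1,0,0,0,0,0,0])

```text
time: 45.75
tool_pos: [0.5987, -0.3692, 0.3379]
ee_rot: [3.135, -0.004, 0.355]
wrist_force: [-0.8, -0.4, -0.5]
width: 0.0469
finger_force: 0.0
```

Run:
```python
from h import *
after('25')
im=cv2.imread('pics/top25.png'); g=cv2.cvtColor(im,cv2.COLOR_BGR2GRAY)
b=np.zeros_like(g); b[180:240,85:120]=(g[180:240,85:120]>130)
n,l,s,c=cv2.connectedComponentsWithStats(b)
for i in range(1,n):
  if s[i,4]>8: print('key',c[i].round(1),s[i,4],ray('top',c[i],.05).round(4))
cv2.imwrite('pics/f25.png',np.hstack([cv2.resize(im[150:230,340:440],(400,320),interpolation=cv2.INTER_CUBIC),cv2.resize(cv2.imread('pics/w25.png')[130:290,150:350],(400,320),interpolation=cv2.INTER_CUBIC)]))
```

```text
{'px': array([392., 191.]), 'c': array([ 587.2, -340.4]), 'L': 48.6, 'W': 10.6, 'yaw': np.float64(18.7)}
{'px': array([372., 198.]), 'c': array([ 569.2, -293.4]), 'L': 27.9, 'W': 4.7, 'yaw': np.float64(19.8)}
key [ 97.6 210.3] 438 [0.5509 0.3519 0.05  ]
key [117.7 189. ] 77 [0.5992 0.307  0.05  ]
key [ 96.6 194. ] 98 [0.5885 0.3554 0.05  ]
key [ 99.9 213.4] 52 [0.5436 0.3465 0.05  ]
key [102.9 230.4] 23 [0.5045 0.3386 0.05  ]
```

View pics/f25.png

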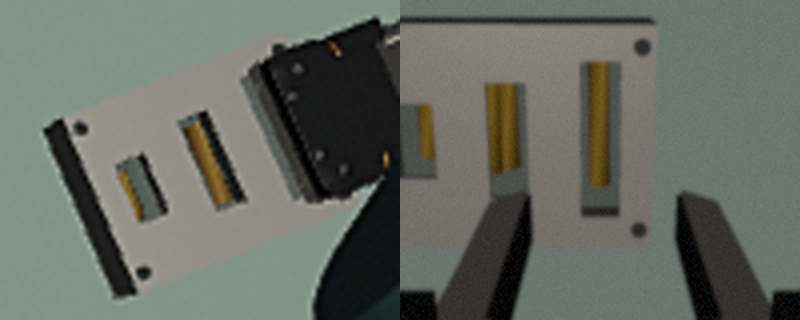

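The crops show everything below the plate: 30 mm brass in the short slot, 50 mm in the middle, and the 70 mm lying flat in the long slot. The three key spacings measure 46 and 40 mm, as given. Going to the small key with the fingers shut.

Run:
```python
from h import *
plan(.5045,.3386,.30,11.3)
```

```text
pos [ 0.5982 -0.3689  0.3328] rpy [-180.     0.    20.3] t 45.9 w 0.047 F [-0.3 -0.5 -0.6]
twist z total 1.58  then shift [  1.17 -17.8    0.82] q6end 113
```

Request:
play_rows(translation=[[0,0,0],[0,0,0],[0.07,-0.98,0],[0.07,-0.98,0],[0.07,-0.98,0],[0.07,-0.98,0],[0.07,-0.98,0],[0.07,-0.98,0]], twist=[[0,0,0.8],[0,0,0.8],[0,0,0],[0,0,0],[0,0,0],[0,0,0],[0,0,0],[0,0,0]], gripper=[-1,-1,-1,-1,-1,-1,-1,-1])

```text
time: 46.65
tool_pos: [0.5684, -0.1333, 0.3305]
ee_rot: [-3.139, 0.004, 0.195]
wrist_force: [-1.2, -0.3, -0.3]
width: 0.0003
finger_force: 0.0
```

Request:
play_rows(translation=[[0.07,-0.99,0],[0.07,-0.99,0],[0.07,-0.99,0],[0.07,-0.99,0],[0.07,-0.99,0],[0.07,-0.99,0],[0.06,-0.99,0],[0.06,-0.99,0]], twist=[[0,0,0],[0,0,0],[0,0,0],[0,0,0],[0,0,0],[0,0,0],[0,0,0],[0,0,0]], gripper=[-1,-1,-1,-1,-1,-1,-1,-1])

```text
time: 47.45
tool_pos: [0.5282, 0.1815, 0.3307]
ee_rot: [3.141, 0.005, 0.195]
wrist_force: [0.7, 0.7, 0.4]
width: 0.0005
finger_force: 0.0
```

Request:
play_rows(translation=[[0.06,-0.99,0],[0.06,-0.99,0],[0.06,-0.99,0],[0.06,-0.99,0],[0,0,0],[0,0,0],[0,0,0],[0,0,0]], twist=[[0,0,0],[0,0,0],[0,0,0],[0,0,0],[0,0,0],[0,0,0],[0,0,0],[0,0,0]], gripper=[-1,-1,-1,-1,-1,-1,-1,-1])

```text
time: 48.25
tool_pos: [0.5082, 0.3361, 0.3328]
ee_rot: [3.141, 0.001, 0.193]
wrist_force: [0.3, -0.7, -0.2]
width: 0.0007
finger_force: 0.0
```

Run:
```python
from h import *
snap('wrist','w26'); im=snap('top','top26')
for o in standoffs(im,'top',minA=8):
    if o['px'][1]>130: print({k:o[k] for k in ('px','c','L','W','yaw')})
for n in ['key_small_top','key_square_top','key_large_top']: print(n,[(np.round(d['centre'],4),round(d['score'],2)) for d in robot.spot_point(n,'wrist')])
plan(.5045,.3386,.25,11.3)
```

```text
{'px': array([392., 191.]), 'c': array([ 587.1, -340.3]), 'L': 48.5, 'W': 10.3, 'yaw': np.float64(18.9)}
{'px': array([372., 198.]), 'c': array([ 569.2, -293.4]), 'L': 27.9, 'W': 4.7, 'yaw': np.float64(19.8)}
{'px': array([ 82., 227.]), 'c': array([515.1, 405.8]), 'L': 38.7, 'W': 3.5, 'yaw': np.float64(100.8)}
key_small_top [(array([0.5059, 0.3398, 0.0501]), 0.77)]
key_square_top [(array([0.5457, 0.3476, 0.0497]), 0.69)]
key_large_top [(array([0.5886, 0.3569, 0.0501]), 0.72)]
pos [0.5082 0.3367 0.3337] rpy [-180.    -0.    11.1] t 48.5 w 0.0003 F [ 1.3 -0.2 -0. ]
twist z total -0.04  then shift [-0.08 -0.07  2.09] q6end 113
```

View pics/w26.png

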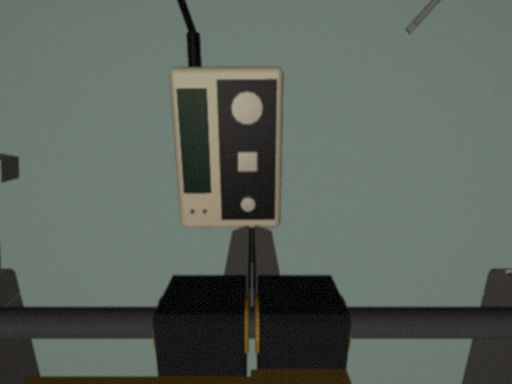

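The keys are at (248,204), (248,162) and (247,108) in the picture. Pressing the small one slowly.

Request:
play_rows(translation=[[-0.08,-0.06,0.6],[0,0,0.6],[0,0,0.5],[0,0,0.25],[0,0,0],[0,0,0]], twist=[[0,0,0],[0,0,0],[0,0,0],[0,0,0],[0,0,0],[0,0,0]], gripper=[-1,-1,-1,-1,-1,-1])

```text
time: 49.1
tool_pos: [0.5047, 0.3391, 0.2564]
ee_rot: [-3.141, -0.001, 0.195]
wrist_force: [-0.1, -0.3, 1.1]
width: 0.0004
finger_force: 0.0
```

Run:
```python
from h import *
plan(.505,.339,.244,11.3)
```

```text
pos [0.5047 0.3391 0.2564] rpy [-1.80e+02 -1.00e-01  1.11e+01] t 49.1 w 0.0004 F [-0.1 -0.3  1.1]
twist z total -0.03  then shift [0.01 0.   0.31] q6end 113
```

Request:
play_rows(translation=[[0,0,0.15],[0,0,0.1],[0,0,0.06],[0,0,0],[0,0,0]], twist=[[0,0,0],[0,0,0],[0,0,0],[0,0,0],[0,0,0]], gripper=[-1,-1,-1,-1,-1])

```text
time: 49.6
tool_pos: [0.5049, 0.3394, 0.2445]
ee_rot: [-3.141, -0.003, 0.195]
wrist_force: [1.7, 0.9, 4.2]
width: 0.0006
finger_force: 2.3
```

Request:
play_rows(translation=[[0,0,0.05],[0,0,0],[0,0,0]], twist=[[0,0,0],[0,0,0],[0,0,0]], gripper=[-1,-1,-1])

```text
time: 49.9
tool_pos: [0.5048, 0.3394, 0.2443]
ee_rot: [-3.14, -0.004, 0.195]
wrist_force: [-0.3, -1.5, 10.9]
width: 0.0003
finger_force: 5.7
```

Fully down: it stopped hard at 11 N. Letting it up and pressing the square key.

Request:
play_rows(translation=[[0,0,-0.4],[0,0,-0.3],[0.5,0,0],[0.5,0,0],[0,0,0],[0,0,0],[0,0,0]], twist=[[0,0,0],[0,0,0],[0,0,0],[0,0,0],[0,0,0],[0,0,0],[0,0,0]], gripper=[-1,-1,-1,-1,-1,-1,-1])

```text
time: 50.6
tool_pos: [0.5428, 0.3467, 0.2684]
ee_rot: [3.141, 0.002, 0.195]
wrist_force: [-0.3, -0.1, -0.3]
width: 0.0004
finger_force: 0.0
```

Request:
play_rows(translation=[[0,0,0.2],[0,0,0.2],[0,0,0.15],[0,0,0.1],[0,0,0],[0,0,0]], twist=[[0,0,0],[0,0,0],[0,0,0],[0,0,0],[0,0,0],[0,0,0]], gripper=[-1,-1,-1,-1,-1,-1])

```text
time: 51.2
tool_pos: [0.543, 0.3468, 0.2445]
ee_rot: [3.142, 0.001, 0.195]
wrist_force: [-4.0, -0.5, 7.2]
width: 0.0007
finger_force: 3.6
```

Request:
play_rows(translation=[[0,0,0.04],[0,0,0],[0,0,0]], twist=[[0,0,0],[0,0,0],[0,0,0]], gripper=[-1,-1,-1])

```text
time: 51.5
tool_pos: [0.543, 0.3467, 0.2443]
ee_rot: [-3.142, 0.0, 0.195]
wrist_force: [-5.3, -1.8, 11.9]
width: 0.0009
finger_force: 5.9
```

Request:
play_rows(translation=[[0,0,-0.4],[0,0,-0.3],[0.6,0,0],[0.56,0,0],[0,0,0],[0,0,0],[0,0,0]], twist=[[0,0,0],[0,0,0],[0,0,0],[0,0,0],[0,0,0],[0,0,0],[0,0,0]], gripper=[-1,-1,-1,-1,-1,-1,-1])

```text
time: 52.2
tool_pos: [0.5884, 0.3558, 0.2693]
ee_rot: [3.142, 0.001, 0.195]
wrist_force: [-0.7, 0.2, -0.2]
width: 0.0003
finger_force: 0.0
```

Request:
play_rows(translation=[[0,0,0.2],[0,0,0.2],[0,0,0.15],[0,0,0.12],[0,0,0.02],[0,0,0],[0,0,0]], twist=[[0,0,0],[0,0,0],[0,0,0],[0,0,0],[0,0,0],[0,0,0],[0,0,0]], gripper=[-1,-1,-1,-1,-1,-1,-1])

```text
time: 52.9
tool_pos: [0.5884, 0.3557, 0.2444]
ee_rot: [-3.142, 0.001, 0.195]
wrist_force: [-4.6, -2.0, 8.9]
width: 0.0005
finger_force: 5.0
```

All three keys went fully down. Lifting away and checking the scene before handing in.

Request:
play_rows(translation=[[0,0,-0.5],[0,0,-0.8],[0,0,-0.8],[0,0,0],[0,0,0],[0,0,0]], twist=[[0,0,0],[0,0,0],[0,0,0],[0,0,0],[0,0,0],[0,0,0]], gripper=[-1,-1,-1,-1,-1,-1])

```text
time: 53.5
tool_pos: [0.5887, 0.3556, 0.3234]
ee_rot: [3.141, 0.004, 0.195]
wrist_force: [0.6, -0.0, -0.7]
width: 0.0007
finger_force: 0.0
```

Run:
```python
from h import *
im=snap('top','top27'); sc=snap('scene','sc27')
cv2.imwrite('pics/f27.png',np.hstack([cv2.resize(im[120:290,40:440],(480,204)),cv2.resize(sc[120:290,110:380],(320,204))])[:,:,::-1])
for c in ('top','scene'): print(c,[(np.round(d['centre'],3),round(d['score'],2)) for d in robot.spot_point('standoff_a',c)])
plan(.588,.355,.3,11)
```

```text
top [(array([ 0.571, -0.286,  0.017]), 0.52), (array([ 0.587, -0.339,  0.009]), 0.4)]
scene [(array([ 0.577, -0.316,  0.014]), 0.52), (array([ 0.599, -0.366,  0.008]), 0.47), (array([ 0.585, -0.325,  0.008]), 0.37)]
pos [0.5889 0.3557 0.3238] rpy [180.    0.2  11.2] t 53.7 w 0.0008 F [ 0.2 -0.1  0.3]
twist z total 0.03  then shift [-0.03  0.01  0.6 ] q6end 110
```

View pics/f27.png

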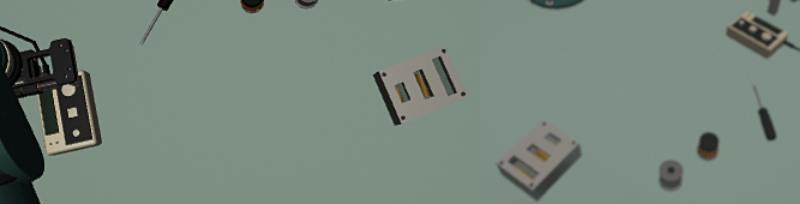

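The bench is empty of standoffs in both views, brass shows only inside the slots at about (425,85) in the top crop, and the bystanders are in place. Handing in.

```bash
python3 -c "
from bench import robot
print(robot.close_job())"
```

```text
the job is handed in; nothing more can be done
None
```

All six standoffs are in the bays for their lengths (two 30 mm, three 50 mm, one 70 mm), the small, square and large keys were pressed fully down in that order, and the job is handed in; no verdict came back.

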